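Refit a glass to its lamp by way of the sloping rest

TASK

The rectangular fog-lamp glass is standing on edge in the drying rack. Handle it gently, with a grip of no more than about 40 N and without knocking or dropping it: lift it out, lean it on the sloping rest with its ribbed face up and let go, then take it afresh and lay it flat, ribbed face up, centred and square on the rim of the lamp body. Let go of it there and leave the other things on the bench alone.

Things in the scene. Friction and masses are not known exactly. Their poses are not given: they have to be found in the camera images.
- lens: lamp glass: flat slab 66 x 104 x 12 mm, 160 g, white ribs on the front face, black rubber edge. Origin at its centre; x along the short side, y along the long side, z out of the ribbed face. At the start it stands on a long edge in the rack, x up, top 76 mm above the bench, ribs to the rack's -x. Breaks over 50 N per finger, 60 N on rack or rest, 35 N on lamp or bench, or in a fall of 6 mm.
- rack: wooden drying rack, fixed: board 150 x 124 x 10 mm, origin under its centre, two grooves along y at x = -35 and +35 mm. Each is formed by two pairs of dowels at y = -34 and +34 mm, 30 mm tall, 15 mm clear between; between the pairs nothing stands beside the glass. The glass is in either groove, the plate in the other.
- plate: bystander: plain aluminium plate 12 x 80 x 50 mm high, standing in the rack's other groove, top 60 mm above the bench; shorter and lower than the glass. Origin at the middle of its lower edge
- stand: sloping rest, fixed: steel base 110 x 100 x 8 mm, origin under its centre; two grey rails 12 mm wide at y = -36 and +36 mm slope at 40 degrees, rising towards +x, upper faces looking to -x (the robot's side) and up. A toe stop 14 mm proud ends each rail below. Rails are 54 mm long above the stops: a glass overhangs 12 mm at the top. Between the rails and below is open to fingers.
- stand_mid (a point): centre of the glass when it lies properly on the rest: on both rails, lower long edge on the toe stops, long side along the rest's y axis, ribs up and towards the rest's -x. 88 mm above the bench. Axes those of the rest (x level, z up)
- lamp: fog-lamp body, fixed, open side up: black housing with a flat steel rim 72 x 124 mm on which the glass is laid, 62 mm above the bench; origin under its centre, x along the short side, y along the long side. At each y end a lip 6 mm high, 114 mm clear between the lips (5 mm to spare at each end of the glass); no lips along the long sides, so fingers have room there.
- lamp_seat (a point): centre of the glass when it is laid on the lamp rim, centred and square (68 mm above the bench); axes those of the lamp
- socket: bystander: steel wrench socket, 30 mm across, 38 mm high; origin under its centre
- wrench: bystander: 180 mm wrench lying near the robot; origin under its middle
- filter: bystander: white oil filter, 76 mm across, 82 mm high; origin under its centre
- jar: bystander: grey jar, 80 mm across, 100 mm high; origin under its centre
- tape: bystander: roll of black tape lying flat, 90 mm across, 25 mm high; origin under its centre
Things that resemble listed ones, but are neither listed nor needed, are in the scene too. What is shaped like the lens but purple is not meant. Leave any blue look-alike of the lamp alone.

How it is judged:
On the way:
1. the glass leans on the sloping rest, on both rails and toe stops, ribbed face up, let go and still (distance between lens and stand_mid below 0.012 m and angle between lens's own z axis and vertical between 0.6 and 0.8 rad and angle between the y axis of lens and the y axis of stand, either way round below 0.12 rad and contact force between the fingers and lens below 0.05 N and linear speed of lens below 0.02 m/s), for 0.2 s.
At the end, for the whole second after the job is handed in: the glass lies flat on the lamp rim, ribbed face up, within 6 mm of centred along each side and 3 mm in height, within 7 degrees of square and 3.5 degrees of level, at rest (x of lens in the frame of lamp_seat between -0.006 and 0.006 m and y of lens in the frame of lamp_seat between -0.006 and 0.006 m and z of lens in the frame of lamp_seat between -0.003 and 0.003 m and angle between lens's own z axis and vertical below 0.06 rad and angle between the y axis of lens and the y axis of lamp, either way round below 0.12 rad and linear speed of lens below 0.01 m/s); the robot touches nothing.
It fails at once if the glass was squeezed with more than 50 N from each finger, 100 N from both together (contact force between the fingers and lens above 100 N).
It fails at once if the glass was knocked or pressed with more than 60 N against the rest or rack, or 35 N against the lamp or bench (contact force between lens and stand above 60 N or contact force between lens and lamp above 35 N or contact force between lens and rack above 60 N or contact force between lens and table above 35 N).
It fails at once if a bystander was pushed more than 30 mm from its place (distance of any of plate, socket, wrench, filter, jar, tape from where it was at the start of the episode above 0.03 m).
It fails at once if the glass was let fall (out of the fingers, faster than 0.35 m/s, as after a fall of 6 mm) (contact force between the fingers and lens below 0.01 N and linear speed of lens above 0.35 m/s).
It fails at once if the glass was let fall (out of the fingers, faster than 0.35 m/s, as after a fall of 6 mm) (contact force between the fingers and lens below 0.01 N and linear speed of lens above 0.35 m/s).
It also fails if it takes over 58 s, if anything falls off the work surface, if the arm or the gripper's body presses on something with over 40 N, if the wrist force passes 120 N, or if a joint passes its speed limit or range.

ROBOT

A 6-joint arm with a two-finger parallel gripper is mounted at the origin on the work surface. World frame = base frame: x ahead of the robot, y to its left, z up, the work surface at z = 0. Lengths are in m, angles in rad, forces in N, time in s.
With the tool pointing down it reaches from about 0.375 to 0.9 m from the base axis. Payload 3.1 kg.
Tool frame: the origin (TCP) lies at the very end of the fingers, on their centre line; the grasp point (between the pads) lies 19 mm behind it (robot.hold_point_z is the z of the grasp point in the tool frame, in m); z points along the fingers, y is the direction in which the jaws open and shut (so a half turn about z gives the same grasp; the last joint's range is limited). The gripper opens to 87 mm and grips with 3 to 60 N. Pads are 19 mm wide; open, the fingers measure 117 mm over their backs; the gripper's body (75 mm by 190 mm) begins 51 mm behind the grasp point.
Start: joints at [-1.494, 0.527, 1.433, -0, 1.181, -0.178], TCP at [0.158, -0.605, 0.197] pointing down, gripper open.
Joint ranges: [-3.08, 3.08], [-0.75, 2.2], [0.22, 2.44], [-1.43, 4.57], [0, 2.65], [-2.85, 2.85]. Speed limits (rad/s): [2.79, 2.79, 3.14, 3.14, 3.14, 3.14].

INTERFACE

Orientations are given as a unit quaternion [x, y, z, w].
In Python, from rig import robot, viewer, spotter gives the robot as it stands.
- The arm moves only by the shell command python3 -m crank 'ROWS' [FORCE]. ROWS is text: rows parted by semicolons, each of 7 numbers parted by spaces: the turn, a rotation vector about the tool's x, y, z in units of 5 degrees (1.0 is 5 degrees), then the shift along the tool's x, y, z in units of 40 mm (1.0 is 40 mm), then the gripper's target within -1 to 1 (shut at 1, half-way at 0, fully open at -1). A call has 1 to 5 rows; each row shifts and turns the pose as measured when the row begins, along the tool's axes as they then stand; what a row does not reach is not made up. A row lasts 1/8 s, in which the tool goes at most 62.5 mm and 10.7 degrees, less where a joint would pass 70% of its speed; a pose out of reach is approached as far as the arm can. A call is refused whole if a number of a shift passes 1 or a number of a turn 1, either way. A call with a gripper value outside its range is refused whole. The fingers move at their own pace and stop on an object; FORCE is the grip in N (left out, the last holds). Time passes only in rows, so rows that do not move let the fingers close. It gives the time, the measured TCP pose, the force and the opening at its end, in the units of the state.
- robot.get_obs(): the state, without advancing time (a new reading comes with each control period).
- viewer.camera(name): name is "scene" or "top" or "wrist"; returns a dict with "img" (420x560x3 uint8, red, green, blue), "camera_matrix" (3x3 intrinsics, pixels), "xyz" and "attitude" of the camera in the world. Camera axes: x right, y down, z forward; pixel columns grow to the right and rows downward; lengths in m; the calibration is good to about 2 mm. A picture is of the moment at which its call begins. There is no depth.
- robot.hand_in(): hands the job in, once; it reports no verdict.
Trained networks look in a picture, given as the dict that the camera call returned (one of the last four; its "shot" number tells which), for a name from the list of things; names that differ only in an ending like _2 or _b are one class to them, and where a whole thing is asked for, a point or a joint stands for the part that bears it (a point fixed in the world has none). Each returns a list of dicts, best first, with "score" (0 to 1); they miss things now and then, are a little off and sometimes report something else, mostly with a low value. They report only what shows in the picture. A call takes as long as a camera call. They do not tell look-alikes from the thing itself.
- spotter.boxes_of(name, picture): "at" ([x, y, z] in m, in the coordinates of the camera as it stood for that picture, good to about 4 mm: the middle of the surface that is visible of it).
The state is a dict: "time": time; "q": joint angles; "joint_velocities": joint speeds; "joint_torque": joint torques, N m; "position": TCP position; "tool_rot": TCP orientation; "ft_force": force on the tool from outside, world axes, zero at the start; "moment": the same for the moment, N m; "grip_width": finger opening in m.
Only numpy, scipy, OpenCV 4.12 (cv2) and the standard library are available. Lean on these libraries where they do the work, as an engineer would, in place of code of your own. Each camera call takes 0.05 s, during which the arm holds its last target.

## Working session

There is one attempt and no reset: what is moved stays moved. The work goes in short steps, Python scripts to look and compute and a shell command to move; the robot and the scene stay as the last step left them, time stands still between calls to the robot, and variables do not carry over. Pictures are saved under pics/ and viewed, and the job is handed in when it is done.

```bash
ls; mkdir -p pics; cat > h.py <<'E'
import numpy as np, cv2
from scipy.spatial.transform import Rotation as R
from rig import robot, viewer, spotter
def shot(n,f=None):
    p=viewer.camera(n)
    if f: cv2.imwrite('pics/'+f,p["img"][:,:,::-1])
    return p
def rot(p):
    a=np.array(p["attitude"]); return R.from_quat(a) if a.size==4 else R.from_matrix(a)
def toW(p,c): return rot(p).apply(c)+np.array(p["xyz"])
def px(p,W):
    c=rot(p).inv().apply(np.atleast_2d(W)-np.array(p["xyz"])); k=np.array(p["camera_matrix"]); u=c@k.T; return u[:,:2]/u[:,2:]
def pt(p,uv,z):
    k=np.array(p["camera_matrix"]); d=rot(p).apply(np.linalg.inv(k)@np.array([uv[0],uv[1],1.])); o=np.array(p["xyz"]); return o+d*(z-o[2])/d[2]
E
python3 - <<'E'
from h import *
for n in ["scene","top"]:
    p=shot(n,n+"1.png"); print(n,p["xyz"],p["attitude"],np.array(p["camera_matrix"]).tolist())
    for t in "lens rack plate stand lamp socket wrench filter jar tape".split():
        for b in spotter.boxes_of(t,p): print(t,round(b["score"],2),toW(p,b["at"]).round(3), px(p,toW(p,b["at"]))[0].round(0))
o=robot.get_obs(); print(o)
E
```

```text
pics
scene [1.45440832 0.40753738 0.76960626] [ 0.45787015  0.76688578 -0.37906671 -0.24197014] [[502.96886075176906, 0.0, 278.0365783412028], [0.0, 502.96886075176906, 212.45617206170118], [0.0, 0.0, 1.0]]
lens 0.92 [ 0.622 -0.235  0.052] [198. 195.]
lens 0.61 [ 0.633 -0.397  0.041] [144. 183.]
lens 0.58 [0.61  0.31  0.055] [414. 263.]
rack 0.83 [ 0.628 -0.203  0.012] [208. 213.]
rack 0.52 [ 0.621 -0.237  0.05 ] [197. 195.]
plate 0.57 [ 0.555 -0.237  0.05 ] [212. 183.]
plate 0.45 [0.613 0.308 0.054] [412. 264.]
stand 0.8 [ 0.579 -0.001  0.007] [289. 228.]
lamp 0.87 [0.467 0.323 0.055] [436. 228.]
lamp 0.66 [0.607 0.303 0.057] [411. 260.]
socket 0.8 [0.719 0.147 0.025] [322. 278.]
wrench 0.67 [ 0.427 -0.019  0.008] [308. 195.]
wrench 0.47 [ 0.577 -0.002  0.012] [289. 226.]
wrench 0.33 [0.609 0.307 0.057] [413. 262.]
filter 0.86 [0.788 0.053 0.065] [267. 270.]
jar 0.97 [ 0.763 -0.231  0.073] [163. 218.]
tape 0.86 [ 0.728 -0.112  0.019] [217. 244.]
top [ 0.53371038 -0.02007629  1.16047725] [-0.70271064  0.7109461  -0.02329272  0.0145207 ] [[459.11279844724714, 0.0, 277.8345073612289], 
[... 823 characters left out ...]
.1, 'q': array([-1.49348743e+00,  5.27509681e-01,  1.43269216e+00,  3.12592059e-05,
        1.18142492e+00, -1.78494634e-01]), 'joint_velocities': array([ 1.20029471e-03, -6.77730704e-04,  9.75912582e-05,  1.38980757e-03,
       -5.59120654e-04,  6.62981171e-04]), 'joint_torque': array([ 9.72356975e-04, -4.40021753e+01, -1.76985544e+01,  6.34273700e-02,
        5.04026189e-02, -2.90220635e-05]), 'position': array([ 0.15817845, -0.60462608,  0.19724495]), 'tool_rot': array([ 9.91832470e-01,  1.27547446e-01,  1.53033541e-05, -1.62973939e-05]), 'ft_force': array([-0.06151687,  0.59332634, -0.89507442]), 'moment': array([-0.01978272,  0.01312228,  0.01548886]), 'grip_width': 0.08755148433661691}
```

View pics/scene1.png

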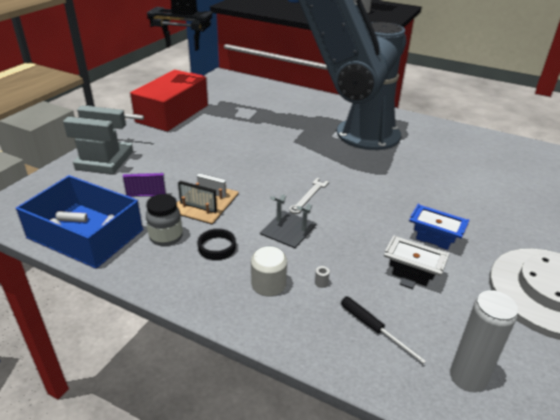

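View pics/top1.png

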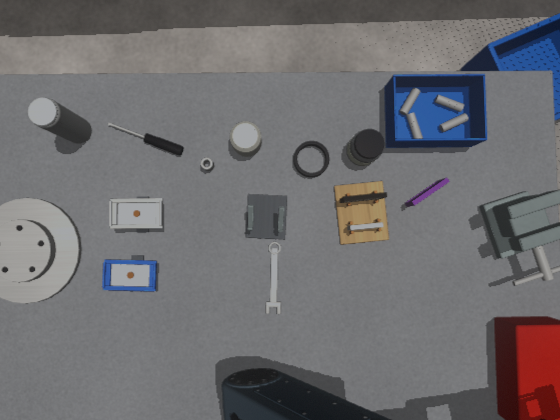

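```bash
python3 - <<'E'
import cv2
t=cv2.imread('pics/top1.png')
cv2.imwrite('pics/ta.png',cv2.resize(t[150:270,300:440],(800,686),interpolation=cv2.INTER_CUBIC)[:600])
cv2.imwrite('pics/tb.png',cv2.resize(t[160:300,80:180],None,fx=4.2,fy=4.2,interpolation=cv2.INTER_CUBIC))
cv2.imwrite('pics/tc.png',cv2.resize(t[170:260,220:320],None,fx=6,fy=6,interpolation=cv2.INTER_CUBIC))
E
```

```text
(no output)
```

View pics/ta.png

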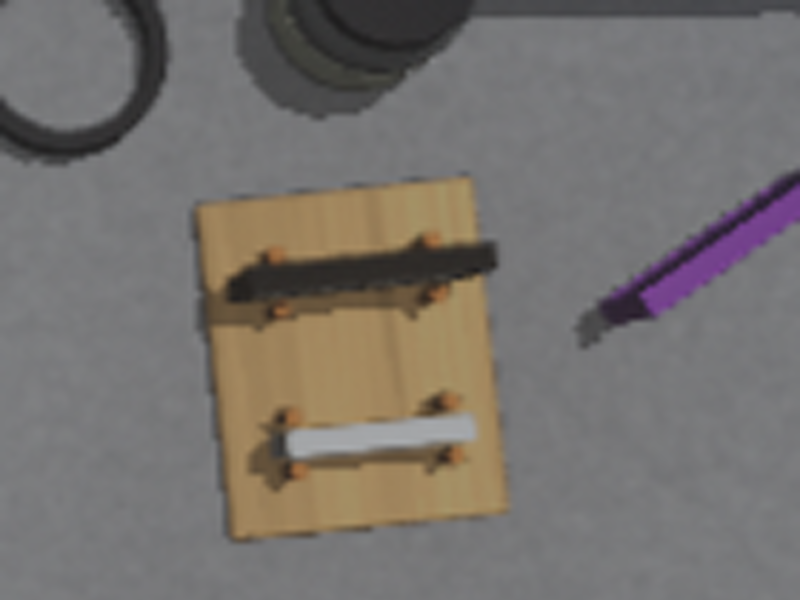

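View pics/tb.png

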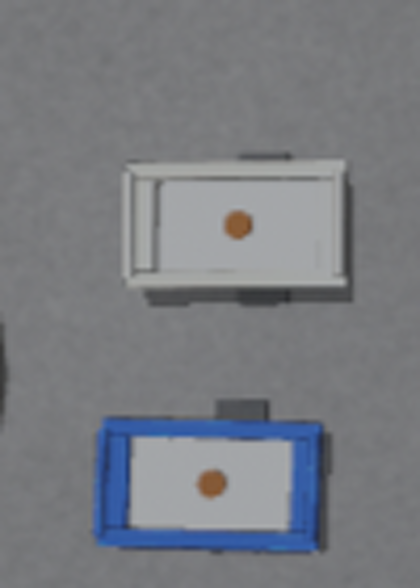

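View pics/tc.png

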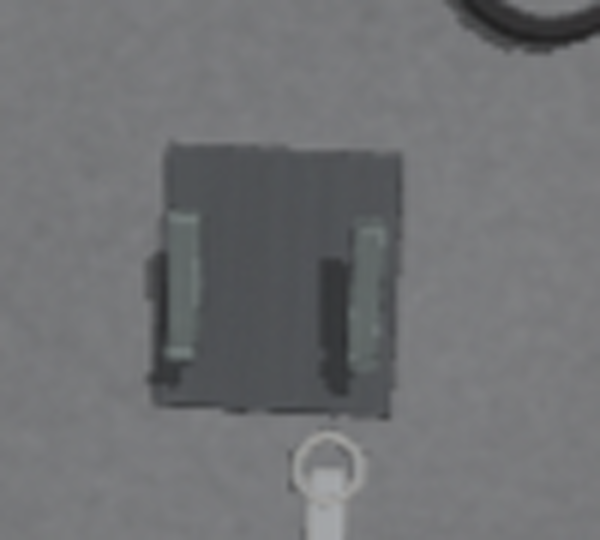

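```bash
python3 - <<'E'
import cv2
t=cv2.imread('pics/scene1.png')
cv2.imwrite('pics/sa.png',cv2.resize(t[160:230,160:250],None,fx=8,fy=8,interpolation=cv2.INTER_CUBIC))
cv2.imwrite('pics/sc.png',cv2.resize(t[170:250,250:340],None,fx=7,fy=7,interpolation=cv2.INTER_CUBIC))
E
```

```text
(no output)
```

View pics/sa.png

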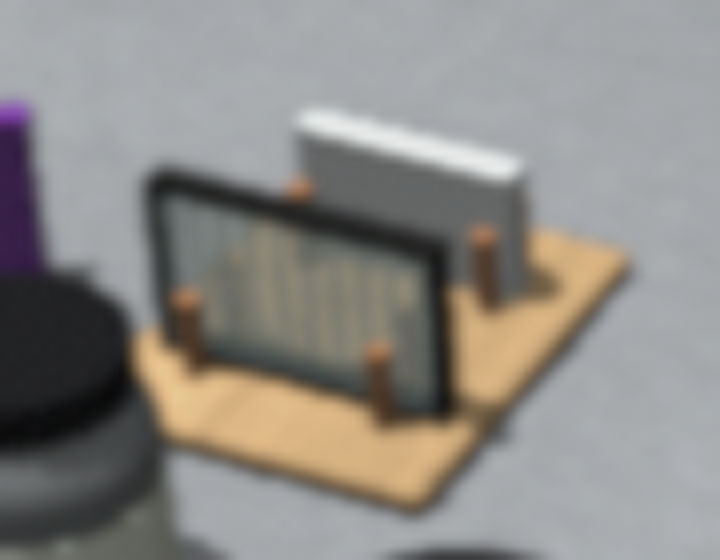

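View pics/sc.png

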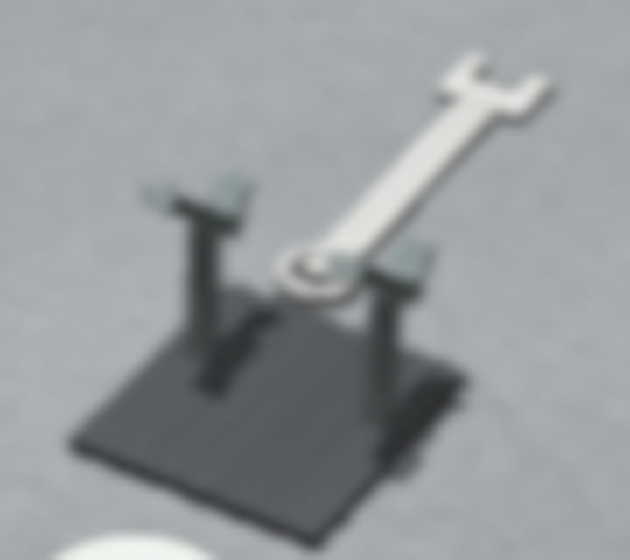

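```bash
python3 - <<'E'
from h import *
p=shot("top")
def q(name,pts,o,s,z):
    W=np.array([pt(p,np.array(a)/s+np.array(o)-(0.5 if 1 else 0)*(1-1/s),z) for a in pts]); print(name,W.round(4).tolist(),'mean',W.mean(0).round(4),'edges',[np.round(np.linalg.norm(W[i]-W[i-1]),4) for i in range(len(W))],'ang',[np.degrees(np.arctan2(*(W[i]-W[i-1])[1::-1])).round(1) for i in range(len(W))])
S=800/140
q('rack',[(197,203),(470,178),(508,514),(230,540)],(300,150),S,.010)
q('lenstop',[(228,288),(497,256)],(300,150),S,.076)
q('platetop',[(286,445),(476,427)],(300,150),S,.060)
q('stand',[(166,143),(402,152),(390,418),(153,405)],(220,170),6,.008)
q('lamp',[(122,162),(347,160),(348,286),(126,286)],(80,160),4.2,.068)
E
```

```text
rack [[0.6531, -0.1771, 0.01], [0.6629, -0.2982, 0.01], [0.5146, -0.3113, 0.01], [0.5047, -0.1889, 0.01]] mean [ 0.5838 -0.2439  0.01  ] edges [np.float64(0.1489), np.float64(0.1214), np.float64(0.1489), np.float64(0.1228)] ang [np.float64(4.5), np.float64(-85.4), np.float64(-174.9), np.float64(94.6)]
lenstop [[0.6107, -0.1804, 0.076], [0.6228, -0.2927, 0.076]] mean [ 0.6167 -0.2365  0.076 ] edges [np.float64(0.113), np.float64(0.113)] ang [np.float64(96.1), np.float64(-83.9)]
platetop [[0.5455, -0.2059, 0.06], [0.5521, -0.2861, 0.06]] mean [ 0.5488 -0.246   0.06  ] edges [np.float64(0.0805), np.float64(0.0805)] ang [np.float64(94.7), np.float64(-85.3)]
stand [[0.6347, 0.0418, 0.008], [0.6298, -0.0572, 0.008], [0.5184, -0.0507, 0.008], [0.5251, 0.0481, 0.008]] mean [ 0.577  -0.0045  0.008 ] edges [np.float64(0.1098), np.float64(0.0991), np.float64(0.1115), np.float64(0.0991)] ang [np.float64(-3.3), np.float64(-92.8), np.float64(176.7), np.float64(86.2)]
lamp [[0.6216, 0.3676, 0.068], [0.6214, 0.2407, 0.068], [0.55, 0.24, 0.068], [0.5515, 0.3648, 0.068]] mean [0.5861 0.3033 0.068 ] edges [np.float64(0.0702), np.float64(0.1269), np.float64(0.0713), np.float64(0.1248)] ang [np.float64(2.3), np.float64(-90.1), np.float64(-179.5), np.float64(89.3)]
```

```bash
cat >> h.py <<'E'
def Rt(yaw,pitch):
    """tool y azimuth=yaw deg, then rotated about tool x by pitch deg"""
    a=np.radians(yaw); x=np.array([-np.sin(a),np.cos(a),0]); y=np.array([np.cos(a),np.sin(a),0]); z=np.array([0,0,-1.])
    return R.from_matrix(np.c_[x,y,z])*R.from_rotvec([np.radians(pitch),0,0])
def plan(P,Rg,g=0.,smax=.039,rmax=4.9,nmax=40,o=None):
    o=o or robot.get_obs(); p=np.array(o["position"]); r=R.from_quat(o["tool_rot"]); P=np.array(P,float)
    rv=(r.inv()*Rg).as_rotvec(degrees=True); d=P-p
    n=max(int(np.ceil(max(np.abs(rv).max()/rmax,np.abs(d).max()/smax,np.linalg.norm(d)/.058,np.linalg.norm(rv)/10))),1)
    print('t',round(o["time"],2),'pos',p.round(4),'err mm',(d*1000).round(1),'rv',rv.round(1),'grip',round(o["grip_width"],4),'F',np.round(o["ft_force"],1),'n',n)
    while 1:
        rr=r;ok=True;rows=[]
        for i in range(n):
            s=rr.inv().apply(d/n); ok&=np.abs(s).max()<=.0399
            rows.append(' '.join('%.2f'%v for v in [*(rv/n/5),*(s/.04),g])); rr=rr*R.from_rotvec(rv/n,degrees=True)
        if ok: break
        n+=1
    for i in range(0,n,5): print('; '.join(rows[i:i+5]))
E
python3 - <<'E'
from h import *
p=shot("top")
for a in [(165,212),(200,212),(352,222),(386,222)]: print('railtop',pt(p,np.array(a)/6+np.array([220,170])-.42,.097).round(4))
for a in [(165,360),(190,360),(352,370),(376,370)]: print('toe',pt(p,np.array(a)/6+np.array([220,170])-.42,.073).round(4))
plan([.600,-.243,.24],Rt(4.8,0),0)
E
```

```text
railtop [0.6001 0.0376 0.097 ]
railtop [0.6    0.0241 0.097 ]
railtop [ 0.5954 -0.0346  0.097 ]
railtop [ 0.5953 -0.0478  0.097 ]
toe [0.5432 0.0394 0.073 ]
toe [0.5431 0.0295 0.073 ]
toe [ 0.5384 -0.0343  0.073 ]
toe [ 0.5383 -0.0437  0.073 ]
t 1.2 pos [ 0.1582 -0.6046  0.1972] err mm [441.8 361.6  42.8] rv [ -0.   -0.  -80.1] grip 0.0873 F [-0.3  0.6 -0.1] n 17
-0.00 -0.00 -0.94 0.76 -0.35 -0.06 0.00; -0.00 -0.00 -0.94 0.79 -0.29 -0.06 0.00; -0.00 -0.00 -0.94 0.81 -0.22 -0.06 0.00; -0.00 -0.00 -0.94 0.83 -0.15 -0.06 0.00; -0.00 -0.00 -0.94 0.84 -0.08 -0.06 0.00
-0.00 -0.00 -0.94 0.84 -0.02 -0.06 0.00; -0.00 -0.00 -0.94 0.84 0.05 -0.06 0.00; -0.00 -0.00 -0.94 0.83 0.12 -0.06 0.00; -0.00 -0.00 -0.94 0.82 0.19 -0.06 0.00; -0.00 -0.00 -0.94 0.80 0.26 -0.06 0.00
-0.00 -0.00 -0.94 0.78 0.32 -0.06 0.00; -0.00 -0.00 -0.94 0.75 0.38 -0.06 0.00; -0.00 -0.00 -0.94 0.71 0.44 -0.06 0.00; -0.00 -0.00 -0.94 0.67 0.50 -0.06 0.00; -0.00 -0.00 -0.94 0.63 0.55 -0.06 0.00
-0.00 -0.00 -0.94 0.58 0.60 -0.06 0.00; -0.00 -0.00 -0.94 0.53 0.65 -0.06 0.00
```

```bash
python3 -m crank '0 0 -0.94 0.76 -0.35 -0.1 0; 0 0 -0.94 0.79 -0.29 -0.1 0; 0 0 -0.94 0.81 -0.22 -0.1 0; 0 0 -0.94 0.83 -0.15 -0.1 0; 0 0 -0.94 0.84 -0.08 -0.1 0' 20
python3 -m crank '0 0 -0.94 0.84 -0.02 -0.1 0; 0 0 -0.94 0.84 0.05 -0.1 0; 0 0 -0.94 0.83 0.12 -0.1 0; 0 0 -0.94 0.82 0.19 -0.1 0; 0 0 -0.94 0.80 0.26 -0.1 0'
python3 -c "
from h import *
plan([.600,-.243,.24],Rt(4.8,0),0)"
```

```text
time: 1.82
position: [0.2895, -0.4972, 0.2173]
tool_rot: [0.944, 0.331, -0.0, 0.001]
ft_force: [0.0, -0.5, 0.7]
grip_width: 0.0473
time: 2.45
position: [0.4224, -0.3854, 0.2384]
tool_rot: [0.853, 0.522, -0.0, 0.001]
ft_force: [-0.9, 0.5, -0.5]
grip_width: 0.0436
t 2.45 pos [ 0.4224 -0.3854  0.2384] err mm [177.6 142.4   1.6] rv [  0.1   0.1 -31.9] grip 0.0436 F [-0.9  0.5 -0.5] n 7
0.00 0.00 -0.91 0.74 0.33 -0.01 0.00; 0.00 0.00 -0.91 0.71 0.39 -0.01 0.00; 0.00 0.00 -0.91 0.68 0.45 -0.01 0.00; 0.00 0.00 -0.91 0.64 0.50 -0.01 0.00; 0.00 0.00 -0.91 0.60 0.55 -0.01 0.00
0.00 0.00 -0.91 0.55 0.59 -0.01 0.00; 0.00 0.00 -0.91 0.51 0.64 -0.01 0.00
```

```bash
python3 -m crank '0 0 -0.91 0.74 0.33 0 0; 0 0 -0.91 0.71 0.39 0 0; 0 0 -0.91 0.68 0.45 0 0; 0 0 -0.91 0.64 0.50 0 0; 0 0 -0.91 0.6 0.35 0 0'
python3 -m crank '0 0 -0.91 0.55 0.39 0 0; 0 0 -0.91 0.51 0.4 0 0;0 0 0 0 0 0 0'
python3 -c "
from h import *
p=shot('wrist','w1.png'); print(p['xyz'],rot(p).as_matrix().round(2).tolist(),p['camera_matrix'])
plan([.6178,-.241,.2],Rt(4.8,0),0)
print(px(p,[[.6178,-.241,.076],[.6135,-.189,.076],[.622,-.293,.076]]))"
```

```text
time: 3.08
position: [0.5456, -0.2786, 0.2392]
tool_rot: [0.729, 0.685, -0.001, 0.003]
ft_force: [0.1, -0.7, 0.9]
grip_width: 0.0436
time: 3.45
position: [0.5801, -0.2338, 0.239]
tool_rot: [0.669, 0.743, -0.001, 0.003]
ft_force: [-0.1, 0.2, -0.5]
grip_width: 0.0434
[ 0.57177655 -0.15624031  0.42756715] [[0.99, 0.1, 0.03], [0.11, -0.95, -0.28], [0.0, 0.28, -0.96]] [[312.43032754   0.         282.59889953]
 [  0.         312.43032754 206.36081974]
 [  0.           0.           1.        ]]
t 3.5 pos [ 0.5795 -0.2347  0.239 ] err mm [ 38.3  -6.3 -39. ] rv [0.1 0.3 1.1] grip 0.0435 F [-0.3  0.6  0.3] n 1
0.03 0.06 0.23 -0.25 0.93 0.98 0.00
[[313.48491995 194.05014148]
 [315.88515013 148.58090096]
 [311.1908267  235.94549028]]
```

View pics/w1.png

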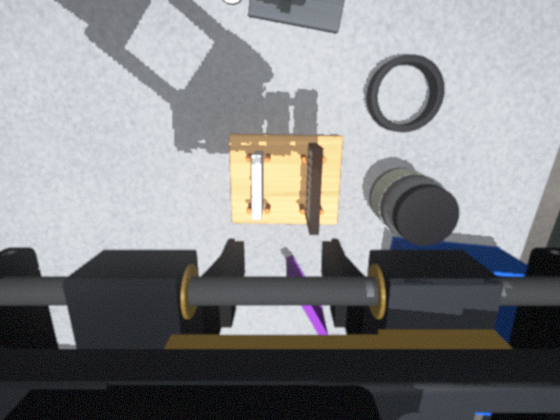

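```bash
python3 -c "
import cv2
t=cv2.imread('pics/w1.png')
cv2.imwrite('pics/w1z.png',cv2.resize(t[125:245,225:345],None,fx=5,fy=5,interpolation=cv2.INTER_CUBIC))"
```

```text
(no output)
```

View pics/w1z.png

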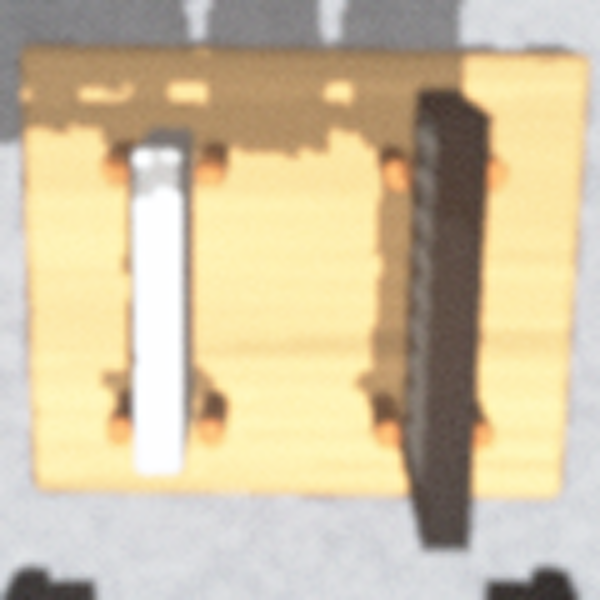

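```bash
python3 -m crank '0 0 0.2 -0.16 0.95 0.5 0; 0 0 0 0 0 0.9 0; 0 0 0 0 0 0.9 0; 0 0 0 0 0 0 0'
python3 -c "
from h import *
p=shot('wrist','w2.png')
plan([.619,-.240,.043],Rt(4.8,0),0)"
```

```text
time: 4.0
position: [0.6174, -0.2434, 0.1463]
tool_rot: [0.679, 0.734, -0.002, 0.004]
ft_force: [-0.3, 0.6, 0.9]
grip_width: 0.0432
t 4.05 pos [ 0.6189 -0.2443  0.1484] err mm [ 1.000e-01  4.300e+00 -1.054e+02] rv [ 0.4  0.7 -0.4] grip 0.0438 F [0.4 0.2 0.3] n 3
0.02 0.05 -0.03 0.05 -0.00 0.88 0.00; 0.02 0.05 -0.03 0.04 -0.00 0.88 0.00; 0.02 0.05 -0.03 0.04 0.00 0.88 0.00
```

View pics/w2.png

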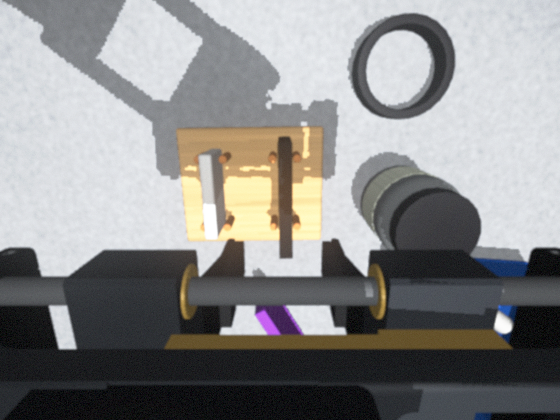

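```bash
python3 -m crank '0 0.05 0 0.1 0 0.88 0; 0 0.05 0 0 0 0.88 0; 0 0.04 0 0 0 0.6 0; 0 0 0 0 0 0.2 0;0 0 0 0 0 0 0' 20
python3 -c "
from h import *
plan([.619,-.240,.043],Rt(4.8,0),0)"
```

```text
time: 4.68
position: [0.6264, -0.2492, 0.0558]
tool_rot: [0.681, 0.732, 0.004, 0.013]
ft_force: [0.0, -0.3, 0.2]
grip_width: 0.0435
t 4.67 pos [ 0.6264 -0.2492  0.0558] err mm [ -7.4   9.2 -12.8] rv [ 1.4  0.7 -0.7] grip 0.0435 F [ 0.  -0.3  0.2] n 1
0.27 0.15 -0.13 0.25 -0.18 0.31 0.00
```

```bash
python3 -m crank '0.27 0.15 -0.13 0.25 -0.18 0 0;0 0 0 0 0 0 0' 20
python3 -c "
from h import *
plan([.619,-.240,.043],Rt(4.8,0),0)"
```

```text
time: 4.92
position: [0.6195, -0.2402, 0.0586]
tool_rot: [0.677, 0.736, 0.0, 0.001]
ft_force: [0.2, 0.5, 0.6]
grip_width: 0.0437
t 4.92 pos [ 0.6195 -0.2402  0.0586] err mm [ -0.5   0.2 -15.6] rv [0.1 0.1 0. ] grip 0.0437 F [0.2 0.5 0.6] n 1
0.03 0.02 0.00 0.01 -0.01 0.39 0.00
```

```bash
python3 -m crank '0 0 0 0 -0.01 0.25 0;0 0 0 0 0 0.14 0;0 0 0 0 0 0 0' 20
python3 -c "
from h import *
shot('wrist','w3.png')
plan([.619,-.240,.043],Rt(4.8,0),0)"
```

```text
time: 5.3
position: [0.6197, -0.2403, 0.043]
tool_rot: [0.677, 0.736, 0.0, 0.002]
ft_force: [-0.8, -0.5, 0.3]
grip_width: 0.0432
t 5.35 pos [ 0.6198 -0.2403  0.0431] err mm [-0.8  0.3 -0.1] rv [0.2 0.2 0. ] grip 0.0435 F [ 0.2 -0.3 -1. ] n 1
0.05 0.03 0.01 0.01 -0.02 0.00 0.00
```

View pics/w3.png

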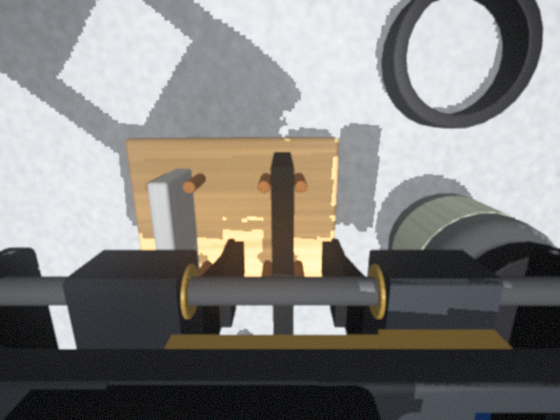

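```bash
python3 -m crank '0 0 0 0 0 0 0.5;0 0 0 0 0 0 0.65;0 0 0 0 0 0 0.8;0 0 0 0 0 0 1;0 0 0 0 0 0 1' 20
python3 -c "
from h import *
plan([.619,-.240,.043],Rt(4.8,0),1)"
```

```text
time: 5.98
position: [0.62, -0.2405, 0.0433]
tool_rot: [0.677, 0.736, 0.001, 0.003]
ft_force: [-0.0, 0.2, 0.0]
grip_width: 0.0112
t 5.97 pos [ 0.62   -0.2405  0.0433] err mm [-1.   0.5 -0.3] rv [0.2 0.2 0. ] grip 0.0112 F [-0.   0.2  0. ] n 1
0.05 0.04 0.01 0.02 -0.02 0.01 1.00
```

Gripped (width ≈ 11–12 mm). Lift straight up, slowly first.

```bash
python3 -m crank '0 0 0 0 0 -0.2 1;0 0 0 0 0 -0.3 1;0 0 0 0 0 -0.5 1;0 0 0 0 0 -0.5 1;0 0 0 0 0 0 1' 22
python3 -c "
from h import *
plan([.62,-.240,.23],Rt(4.8,0),1)"
```

```text
time: 6.6
position: [0.6198, -0.2403, 0.1071]
tool_rot: [0.677, 0.736, 0.001, 0.003]
ft_force: [0.2, -0.0, -1.3]
grip_width: 0.0118
t 6.6 pos [ 0.6198 -0.2403  0.1071] err mm [  0.2   0.3 122.9] rv [0.3 0.2 0. ] grip 0.0118 F [ 0.2 -0.  -1.3] n 4
0.01 0.01 0.00 -0.00 0.01 -0.77 1.00; 0.01 0.01 0.00 -0.00 0.00 -0.77 1.00; 0.01 0.01 0.00 0.00 0.00 -0.77 1.00; 0.01 0.01 0.00 0.00 0.00 -0.77 1.00
```

```bash
python3 -m crank '0 0 0 0 0 -0.8 1;0 0 0 0 0 -0.8 1;0 0 0 0 0 -0.8 1; 0 0 0 0 0 -0.6 1;0 0 0 0 0 0 1'
python3 - <<'E'
from h import *
t=cv2.imread('pics/top1.png'); cv2.imwrite('pics/tf.png',cv2.resize(t[110:165,220:275],None,fx=10,fy=10,interpolation=cv2.INTER_CUBIC))
t=shot('wrist','w4.png')
shot('scene','s4.png')
plan([.57,-.005,.24],Rt(-3.3,48),1)
E
```

```text
time: 7.22
position: [0.6169, -0.2387, 0.2271]
tool_rot: [0.677, 0.736, -0.0, -0.0]
ft_force: [0.5, -0.4, -1.7]
grip_width: 0.0113
t 7.33 pos [ 0.6153 -0.2378  0.2244] err mm [-45.3 232.8  15.6] rv [47.6  3.2  7.7] grip 0.0114 F [-0.3  0.1 -2.7] n 10
0.95 0.06 0.15 0.59 -0.06 -0.04 1.00; 0.95 0.06 0.15 0.59 -0.07 -0.03 1.00; 0.95 0.06 0.15 0.59 -0.08 -0.02 1.00; 0.95 0.06 0.15 0.59 -0.09 -0.01 1.00; 0.95 0.06 0.15 0.59 -0.10 0.00 1.00
0.95 0.06 0.15 0.58 -0.11 0.02 1.00; 0.95 0.06 0.15 0.58 -0.11 0.03 1.00; 0.95 0.06 0.15 0.58 -0.12 0.04 1.00; 0.95 0.06 0.15 0.58 -0.12 0.06 1.00; 0.95 0.06 0.15 0.58 -0.13 0.07 1.00
```

View pics/tf.png

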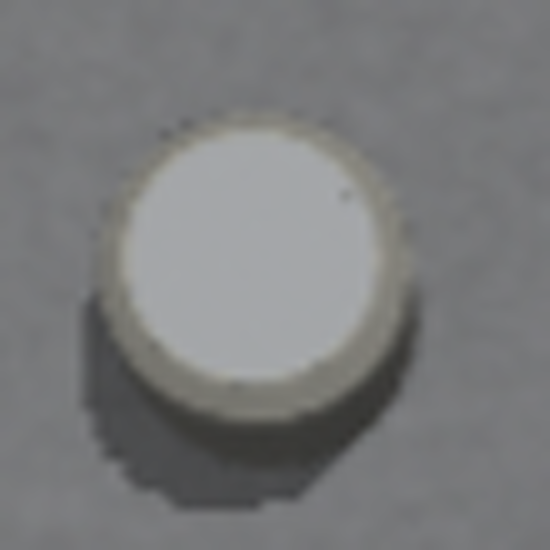

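View pics/w4.png

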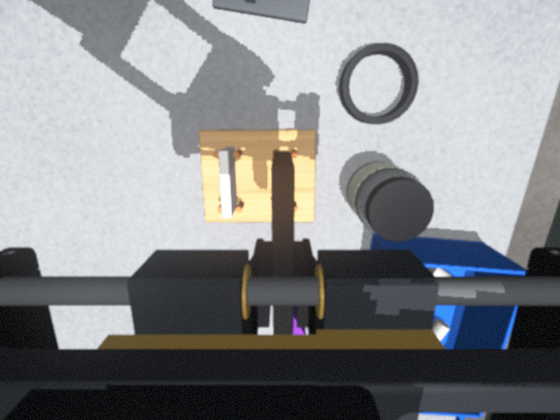

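View pics/s4.png

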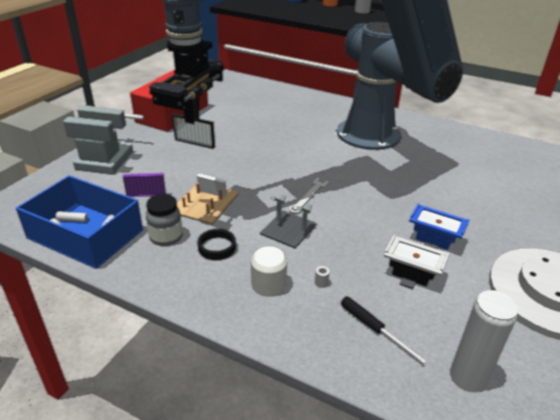

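```bash
python3 -m crank '0.95 0.06 0.15 0.59 -0.06 -0.04 1; 0.95 0.06 0.15 0.59 -0.07 -0.03 1; 0.95 0.06 0.15 0.59 -0.08 -0.02 1; 0.95 0.06 0.15 0.59 -0.09 -0.01 1; 0.95 0.06 0.15 0.59 -0.10 0 1'
python3 - <<'E'
from h import *
p=shot('top')
print(pt(p,(245.2,135.7),.082), pt(p,(245.2,151.5),.0))
plan([.57,-.005,.24],Rt(-3.3,48),1)
E
```

```text
time: 7.95
position: [0.5875, -0.1183, 0.2235]
tool_rot: [0.685, 0.694, -0.151, -0.164]
ft_force: [0.4, -0.7, -2.3]
grip_width: 0.0115
[0.76550994 0.04148755 0.082     ] [0.74250061 0.04650055 0.        ]
t 8.0 pos [ 0.5878 -0.1144  0.2218] err mm [-17.8 109.4  18.2] rv [22.1  1.2  4. ] grip 0.0121 F [ 1.1  1.6 -2.4] n 5
0.88 0.05 0.16 0.55 -0.11 -0.03 1.00; 0.88 0.05 0.16 0.55 -0.12 -0.02 1.00; 0.88 0.05 0.16 0.55 -0.13 -0.01 1.00; 0.88 0.05 0.16 0.55 -0.14 0.00 1.00; 0.88 0.05 0.16 0.54 -0.14 0.02 1.00
```

```bash
python3 -m crank '0.88 0.05 0.16 0.55 -0.11 -0.03 1; 0.88 0.05 0.16 0.55 -0.12 -0.02 1; 0.88 0.05 0.16 0.55 -0.13 -0.01 1; 0.88 0.05 0.16 0.55 -0.14 0 1; 0.88 0.05 0.16 0.54 -0.14 0.02 1'
python3 -m crank '0 0 0 0 0 0 1'
python3 - <<'E'
from h import *
print(robot.get_obs()['q'].round(2))
n=np.array([-.643,0,.766])
plan(np.array([.5775,-.005,.088])+.06*n+[0,0,.02],Rt(-3.3,48),1)
E
```

```text
time: 8.62
position: [0.5672, -0.0031, 0.2312]
tool_rot: [0.662, 0.624, -0.284, -0.302]
ft_force: [-0.8, -0.4, -1.5]
grip_width: 0.0115
time: 8.75
position: [0.5668, -0.0021, 0.228]
tool_rot: [0.661, 0.624, -0.285, -0.303]
ft_force: [0.2, -0.4, -1.2]
grip_width: 0.0115
[-0.16  0.89  0.92 -0.09  2.19 -0.12]
t 8.75 pos [ 0.5668 -0.0021  0.228 ] err mm [-27.9  -2.9 -74.1] rv [-1.2 -0.1  0.1] grip 0.0115 F [ 0.2 -0.4 -1.2] n 2
-0.12 -0.01 0.01 -0.06 0.47 0.87 1.00; -0.12 -0.01 0.01 -0.06 0.47 0.87 1.00
```

```bash
python3 -m crank '-0.12 0 0 -0.06 0.47 0.87 1; -0.12 0 0 -0.06 0.47 0.87 1; 0 0 0 0 0 0 1'
python3 - <<'E'
from h import *
n=np.array([-.643,0,.766]); u=np.array([.766,0,.643])
shot('scene','s5.png');shot('wrist','w5.png');
plan(np.array([.5775,-.005,.088])+.03*n+.005*u,Rt(-3.3,48),1)
t=cv2.imread('pics/s5.png'); cv2.imwrite('pics/s5z.png',cv2.resize(t[120:260,210:370],None,fx=4.2,fy=4.2,interpolation=cv2.INTER_CUBIC))
E
```

```text
time: 9.12
position: [0.5387, -0.0083, 0.1502]
tool_rot: [0.665, 0.628, -0.276, -0.294]
ft_force: [0.1, 0.0, -0.9]
grip_width: 0.0117
t 9.22 pos [ 0.5415 -0.0085  0.1527] err mm [ 20.6   3.5 -38.5] rv [ 0.8 -0.1 -0. ] grip 0.0119 F [ 0.7  0.2 -0.8] n 1
0.08 -0.01 -0.00 0.06 0.53 0.14 1.00; 0.08 -0.01 -0.00 0.06 0.53 0.14 1.00
```

View pics/s5z.png

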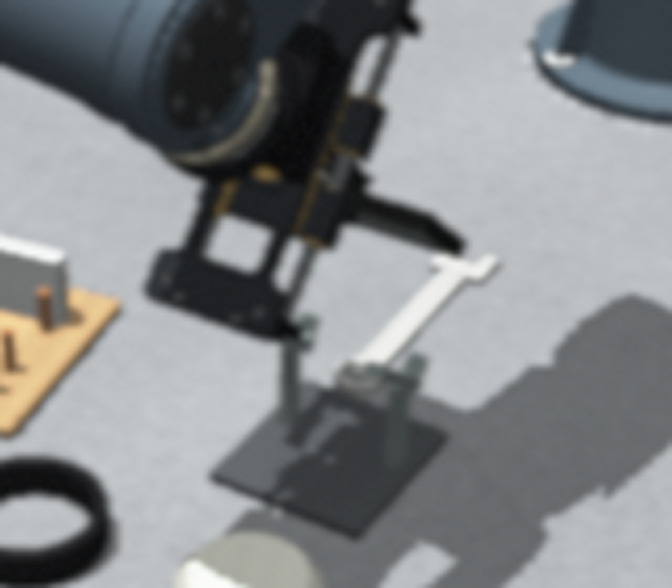

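View pics/w5.png

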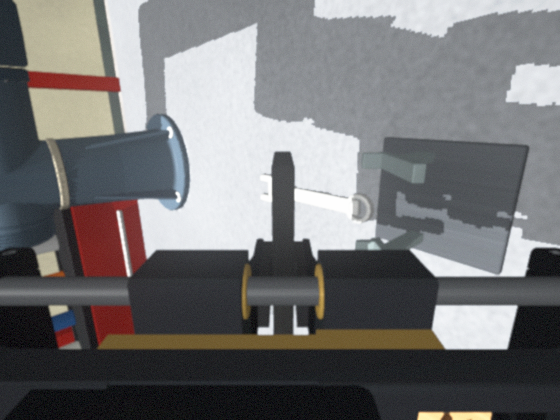

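```bash
python3 - <<'E'
from h import *
p=shot('wrist')
a=np.radians(-3.3);c,s=np.cos(a),np.sin(a)
def S(v): return [.5775+c*v[0]-s*v[1],-.005+s*v[0]+c*v[1],.088+v[2]]
for y in (36,-36):
  pts=[S(np.array([x,y+dy,z])/1000) for dy in(6,-6) for x,z in [(19.95,8.9),(-21.4,-25.8),(-30.4,-15)]]
  print(px(p,pts).round(0).tolist())
print(px(p,[S(np.array([x,y,-80])/1000) for x in(-55,55) for y in(-50,50)]).round(0).tolist())
t=cv2.imread('pics/w5.png'); cv2.imwrite('pics/w5z.png',cv2.resize(t[125:285,340:540],None,fx=4,fy=4,interpolation=cv2.INTER_CUBIC))
E
```

```text
[[416.0, 167.0], [384.0, 156.0], [365.0, 156.0], [414.0, 187.0], [382.0, 172.0], [364.0, 172.0]]
[[403.0, 275.0], [376.0, 243.0], [359.0, 244.0], [401.0, 292.0], [374.0, 257.0], [358.0, 257.0]]
[[373.0, 238.0], [382.0, 139.0], [497.0, 277.0], [525.0, 148.0]]
```

View pics/w5z.png

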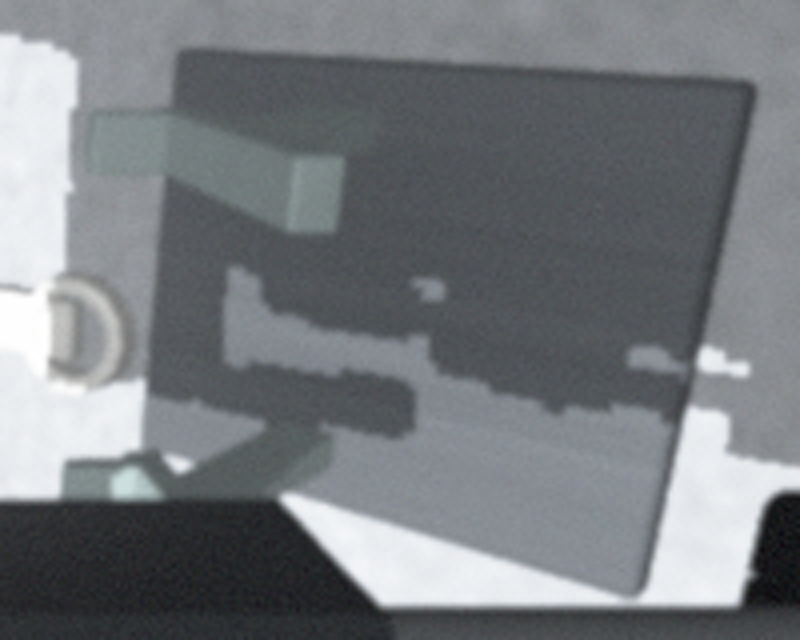

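```bash
python3 - <<'E'
import cv2
t=cv2.imread('pics/top1.png'); 
a=cv2.resize(t[198:236,242:258],None,fx=15,fy=15,interpolation=cv2.INTER_CUBIC)
b=cv2.resize(t[198:236,274:290],None,fx=15,fy=15,interpolation=cv2.INTER_CUBIC)
c=cv2.convertScaleAbs(cv2.hconcat([a,b]),alpha=1.6); cv2.imwrite('pics/tr.png',c)
t=cv2.imread('pics/scene1.png'); cv2.imwrite('pics/sr.png',cv2.convertScaleAbs(cv2.resize(t[190:235,262:318],None,fx=13,fy=13,interpolation=cv2.INTER_CUBIC),alpha=1.3))
E
```

```text
(no output)
```

View pics/tr.png

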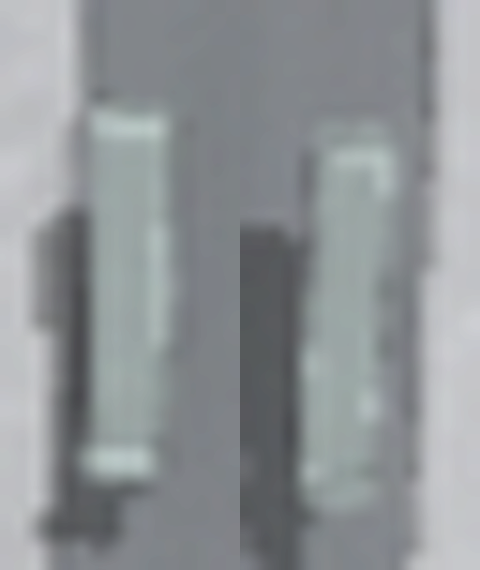

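View pics/sr.png

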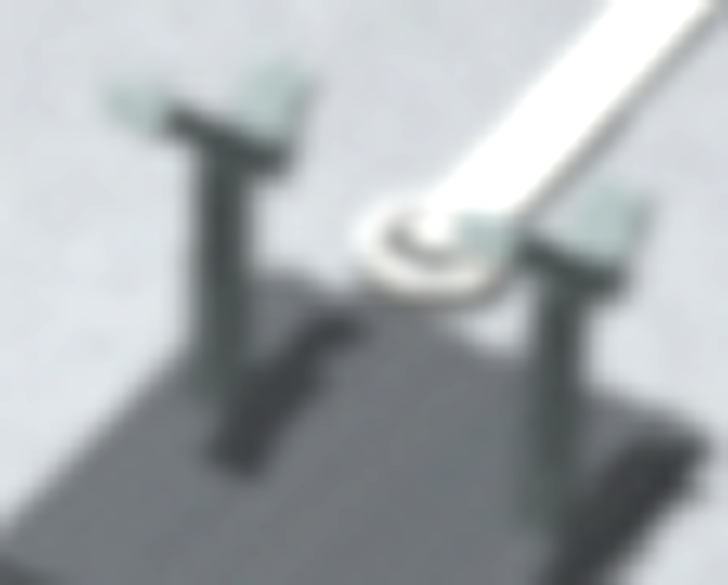

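```bash
python3 - <<'E'
from h import *
n=np.array([-.643,0.037,.766]); u=np.array([.766,-.044,.643])
plan(np.array([.5755,-.005,.088])+.015*n+.006*u,Rt(-3.3,48),1)
E
```

```text
t 9.28 pos [ 0.5422 -0.0083  0.1532] err mm [ 28.2   3.6 -49.9] rv [ 0.9 -0.1 -0. ] grip 0.0112 F [ 0.1 -0.5 -1.3] n 2
0.09 -0.01 -0.00 0.07 0.69 0.17 1.00; 0.09 -0.01 -0.00 0.07 0.70 0.16 1.00
```

```bash
python3 -m crank '0.09 0 0 0.07 0.69 0.17 1; 0.09 0 0 0.07 0.70 0.16 1; 0 0 0 0 0 0 1'
python3 - <<'E'
from h import *
n=np.array([-.643,0.037,.766]); u=np.array([.766,-.044,.643])
plan(np.array([.5755,-.005,.088])+.005*n+.006*u,Rt(-3.3,48),1)
shot('scene','s6.png');shot('wrist','w6.png')
t=cv2.imread('pics/s6.png'); cv2.imwrite('pics/s6z.png',cv2.resize(t[150:250,230:360],None,fx=6,fy=6,interpolation=cv2.INTER_CUBIC))
E
```

```text
time: 9.65
position: [0.5763, -0.0057, 0.1077]
tool_rot: [0.667, 0.628, -0.275, -0.291]
ft_force: [-0.3, 0.7, -1.4]
grip_width: 0.0115
t 9.65 pos [ 0.5763 -0.0057  0.1077] err mm [  0.6   0.7 -12. ] rv [ 0.7 -0.  -0.1] grip 0.0115 F [-0.3  0.7 -1.4] n 1
0.15 -0.00 -0.02 0.02 0.23 0.19 1.00
```

View pics/s6z.png

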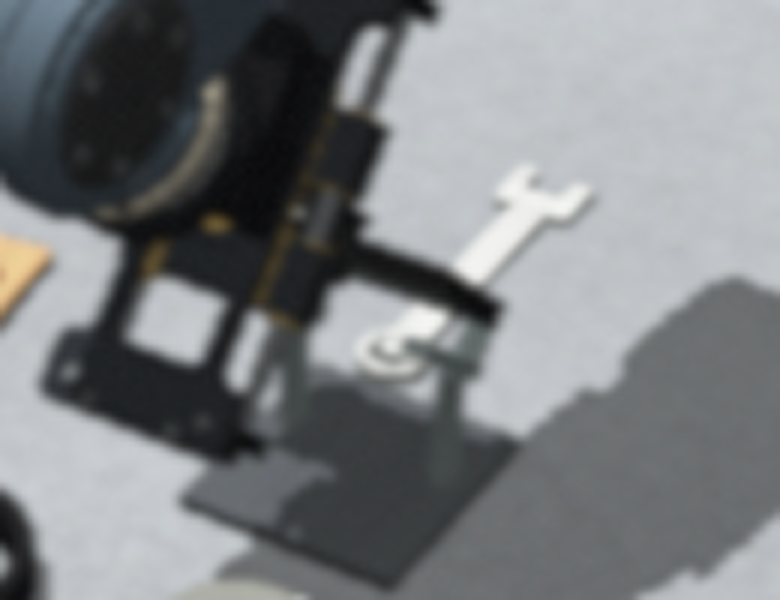

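View pics/w6.png

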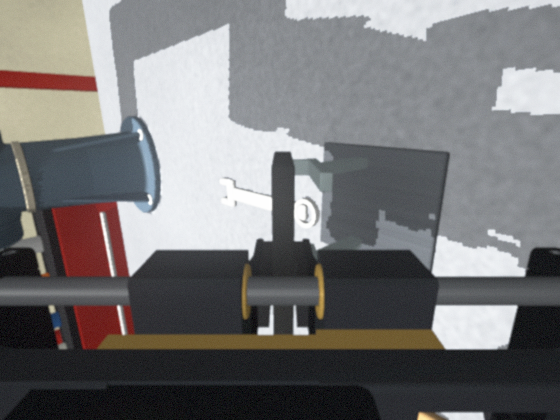

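```bash
python3 - <<'E'
import cv2
t=cv2.imread('pics/w6.png'); cv2.imwrite('pics/w6z.png',cv2.convertScaleAbs(cv2.resize(t[135:255,255:355],None,fx=5,fy=5,interpolation=cv2.INTER_CUBIC),alpha=1.4))
E
```

```text
(no output)
```

View pics/w6z.png

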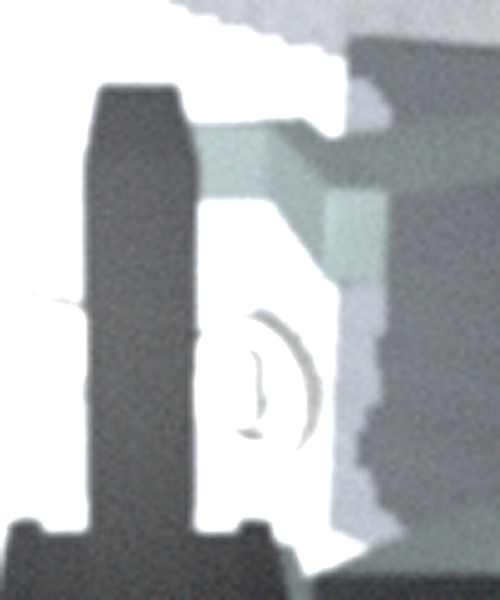

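```bash
python3 -m crank '0.15 0 0 0.02 0.23 0.1 1; 0 0 0 0 0.07 0 1; 0 0 0 0 0 0 1'
python3 - <<'E'
from h import *
n=np.array([-.643,0.037,.766]); u=np.array([.766,-.044,.643])
d=robot.get_obs()['position']-np.array([.5755,-.005,.088]); print(d@n,d@u)
plan(np.array([.5755,-.005,.088])+.001*n+.004*u,Rt(-3.3,48),1)
E
```

```text
time: 10.12
position: [0.5826, -0.0057, 0.1008]
tool_rot: [0.666, 0.627, -0.278, -0.294]
ft_force: [0.1, -0.2, -0.8]
grip_width: 0.0117
0.005198674464145424 0.013745873645764038
t 10.12 pos [ 0.5826 -0.0057  0.1008] err mm [-4.7  0.6 -9.5] rv [ 0.3  0.  -0.1] grip 0.0117 F [ 0.1 -0.2 -0.8] n 1
0.06 0.00 -0.03 0.01 0.10 0.25 1.00
```

```bash
python3 -m crank '0 0 0 0 0.04 0.12 1; 0 0 0 0 0.02 0.1 1; 0 0 0 0 0 0 1'
python3 - <<'E'
from h import *
n=np.array([-.643,0.037,.766]); u=np.array([.766,-.044,.643])
d=robot.get_obs()['position']-np.array([.5755,-.005,.088]); print(d@n,d@u)
plan(np.array([.5755,-.005,.088])+.001*n+.0*u,Rt(-3.3,48),1)
t=shot('wrist')['img'][:,:,::-1]; cv2.imwrite('pics/w7z.png',cv2.convertScaleAbs(cv2.resize(t[135:255,255:355],None,fx=5,fy=5,interpolation=cv2.INTER_CUBIC),alpha=1.4))
E
```

```text
time: 10.5
position: [0.5771, -0.0054, 0.093]
tool_rot: [0.666, 0.627, -0.278, -0.294]
ft_force: [-0.3, -0.1, -1.6]
grip_width: 0.0118
0.0027873011809118756 0.004401557542858626
t 10.5 pos [ 0.5771 -0.0054  0.093 ] err mm [-2.2  0.5 -4.2] rv [ 0.3  0.  -0.1] grip 0.0118 F [-0.3 -0.1 -1.6] n 1
0.06 0.00 -0.03 0.01 0.04 0.11 1.00
```

View pics/w7z.png

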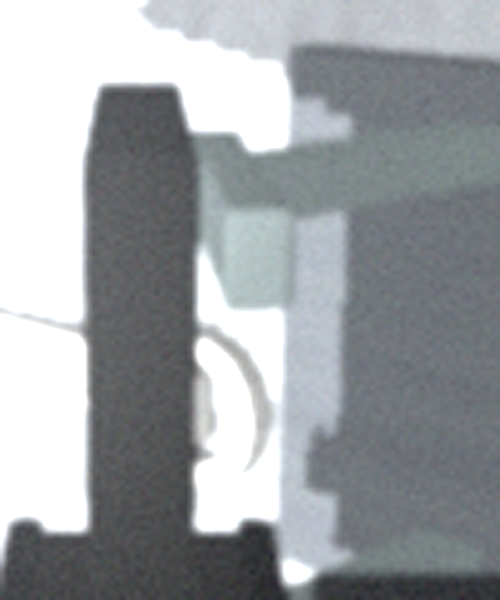

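```bash
python3 -m crank '0 0 0 0 0.03 0.03 1; 0 0 0 0 0.02 0.02 1; 0 0 0 0 0 0 1'
python3 - <<'E'
from h import *
n=np.array([-.643,0.037,.766]); u=np.array([.766,-.044,.643])
o=robot.get_obs(); d=o['position']-np.array([.5755,-.005,.088]); print(d@n,d@u,o['ft_force']@n,o['ft_force']@u)
E
```

```text
time: 10.92
position: [0.577, -0.0055, 0.0906]
tool_rot: [0.666, 0.627, -0.278, -0.294]
ft_force: [-0.2, 0.3, 0.0]
grip_width: 0.0117
0.0009785085891646313 0.0028355176455758086 0.13931012259206382 -0.12866017727888004
```

```bash
python3 -m crank '0 0 0 0 0.03 0.03 1; 0 0 0 0 0 0.02 1; 0 0 0 0 0 0 1'
cat > f.py <<'E'
from h import *
n=np.array([-.643,0.037,.766]); u=np.array([.766,-.044,.643])
o=robot.get_obs(); d=o['position']-np.array([.5755,-.005,.088]); print(d@n,d@u,o['ft_force']@n,o['ft_force']@u)
E
python3 f.py
```

```text
time: 11.3
position: [0.5759, -0.0054, 0.0892]
tool_rot: [0.666, 0.627, -0.279, -0.294]
ft_force: [-0.3, 0.5, -0.4]
grip_width: 0.0119
0.000629507633357474 0.001093771415031992 -0.06755363439221831 -0.49158566676019344
```

```bash
python3 -m crank '0 0 0 0 0.02 0.03 1; 0 0 0 0 0.02 0.03 1; 0 0 0 0 0 0 1'
python3 f.py; python3 - <<'E'
from h import *
t=shot('wrist')['img'][:,:,::-1]; cv2.imwrite('pics/w8z.png',cv2.convertScaleAbs(cv2.resize(t[135:255,255:355],None,fx=5,fy=5,interpolation=cv2.INTER_CUBIC),alpha=1.4))
E
```

```text
time: 11.68
position: [0.5754, -0.0055, 0.0879]
tool_rot: [0.666, 0.626, -0.279, -0.294]
ft_force: [-1.0, -0.1, 1.7]
grip_width: 0.0115
7.823410970238427e-07 -0.00010614201614457109 1.9312957848890344 0.34803986208689264
```

View pics/w8z.png

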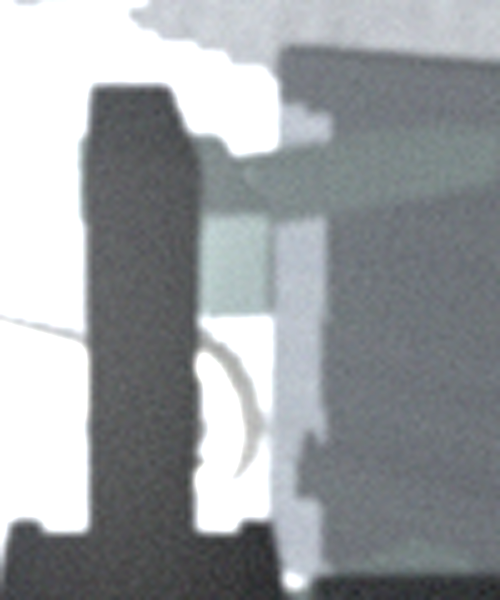

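```bash
python3 -m crank '0.1 0 0 0 0.0 0.04 1; 0 0 0 0 0 0.03 1; 0 0 0 0 0 0 1'
python3 f.py; python3 -m crank '0.1 0 0 0 0.0 0.04 1; 0 0 0 0 0 0 1'; python3 f.py
```

```text
time: 12.1
position: [0.5755, -0.0056, 0.0877]
tool_rot: [0.665, 0.626, -0.28, -0.296]
ft_force: [-1.9, 0.1, 2.1]
grip_width: 0.0119
-0.0002643443512113991 -0.00015380004878029545 2.859571902307576 -0.07900778608760772
time: 12.35
position: [0.5756, -0.0056, 0.0876]
tool_rot: [0.664, 0.625, -0.282, -0.298]
ft_force: [-0.9, 0.1, 1.7]
grip_width: 0.0116
-0.000402336888801869 -0.0001632351686891096 1.8548108091981579 0.39093767903689924
```

```bash
python3 -m crank '0 0 0 0 0 0 0.6;0 0 0 0 0 0 0.4; 0 0 0 0 0 0 0.2'
python3 f.py; python3 - <<'E'
from h import *
t=shot('wrist','w9.png')['img'][:,:,::-1]; cv2.imwrite('pics/w9z.png',cv2.convertScaleAbs(cv2.resize(t[135:255,255:355],None,fx=5,fy=5,interpolation=cv2.INTER_CUBIC),alpha=1.4))
E
```

```text
time: 12.72
position: [0.5752, -0.0054, 0.0852]
tool_rot: [0.664, 0.625, -0.282, -0.298]
ft_force: [0.1, -0.4, -0.2]
grip_width: 0.0287
-0.0019446801363207848 -0.0020414752952273144 -0.2796670136168681 -0.009816263964139232
```

View pics/w9z.png

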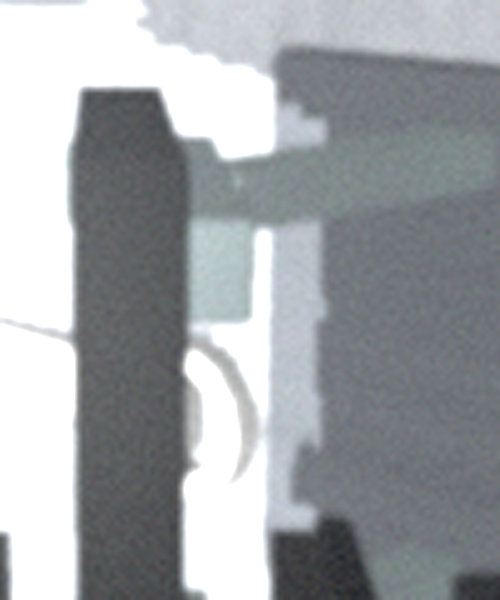

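```bash
python3 -m crank '0 0 0 0 -0.02 -0.3 0.2;0 0 0 0 0 -0.5 0.2; 0 0 0 0 0 -0.6 0.2; 0 0 0 0 0 -0.4 0.2; 0 0 0 0 0 0 0.2'
python3 f.py; python3 - <<'E'
from h import *
shot('scene','s9.png')
t=cv2.imread('pics/s9.png'); cv2.imwrite('pics/s9z.png',cv2.resize(t[130:250,230:360],None,fx=5,fy=5,interpolation=cv2.INTER_CUBIC))
E
```

```text
time: 13.4
position: [0.6318, -0.0087, 0.1365]
tool_rot: [0.664, 0.625, -0.281, -0.297]
ft_force: [1.0, 0.0, 0.3]
grip_width: 0.0345
0.0007974702892667024 0.07449247498678588 -0.4394524779442608 0.9127708024091161
```

View pics/s9z.png

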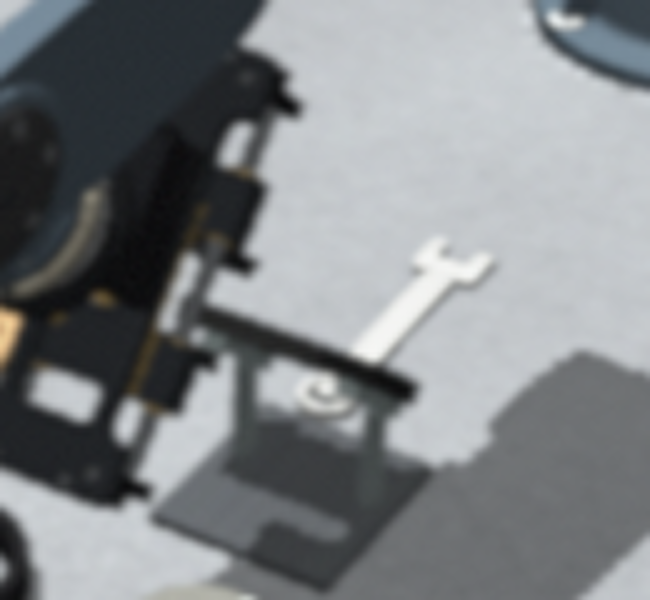

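```bash
python3 - <<'E'
from h import *
plan([.64,-.009,.25],Rt(-3.3,40),-1)
o=dict(robot.get_obs()); o["position"]=np.array([.64,-.009,.25]); o["tool_rot"]=Rt(-3.3,40).as_quat()
plan([.49,0,.24],Rt(-3.3,-40),-1,o=o)
E
```

```text
t 13.45 pos [ 0.6311 -0.0086  0.1361] err mm [  8.9  -0.4 113.9] rv [-8.4  0.  -0.2] grip 0.0343 F [-0.   0.3  0.3] n 3
-0.56 0.00 -0.01 -0.00 -0.66 -0.69 -1.00; -0.56 0.00 -0.01 -0.00 -0.63 -0.72 -1.00; -0.56 0.00 -0.01 0.00 -0.59 -0.75 -1.00
t 13.45 pos [ 0.64  -0.009  0.25 ] err mm [-150.    9.  -10.] rv [-80.   0.   0.] grip 0.0343 F [-0.   0.3  0.3] n 17
-0.94 0.00 0.00 0.00 -0.16 0.15 -1.00; -0.94 0.00 0.00 0.00 -0.17 0.14 -1.00; -0.94 0.00 0.00 0.00 -0.18 0.13 -1.00; -0.94 0.00 0.00 0.00 -0.19 0.11 -1.00; -0.94 0.00 0.00 0.00 -0.20 0.09 -1.00
-0.94 0.00 0.00 0.00 -0.21 0.08 -1.00; -0.94 0.00 0.00 0.00 -0.21 0.06 -1.00; -0.94 0.00 0.00 0.00 -0.22 0.04 -1.00; -0.94 0.00 0.00 0.00 -0.22 0.02 -1.00; -0.94 0.00 0.00 0.00 -0.22 0.01 -1.00
-0.94 0.00 0.00 0.00 -0.22 -0.01 -1.00; -0.94 0.00 0.00 0.00 -0.22 -0.03 -1.00; -0.94 0.00 0.00 0.00 -0.22 -0.05 -1.00; -0.94 0.00 0.00 0.00 -0.21 -0.07 -1.00; -0.94 0.00 0.00 0.00 -0.21 -0.08 -1.00
-0.94 0.00 0.00 0.00 -0.20 -0.10 -1.00; -0.94 0.00 0.00 0.00 -0.19 -0.12 -1.00
```

```bash
python3 -m crank '-0.56 0 0 0 -0.66 -0.69 0.2; -0.56 0 0 0 -0.63 -0.72 -1; -0.56 0 0 0 -0.59 -0.75 -1;-0.94 0 0 0 -0.16 0.15 -1; -0.94 0 0 0 -0.17 0.14 -1'
python3 -m crank '-0.94 0 0 0 -0.18 0.13 -1; -0.94 0 0 0 -0.19 0.11 -1; -0.94 0 0 0 -0.2 0.09 -1; -0.94 0 0 0 -0.21 0.08 -1; -0.94 0 0 0 -0.21 0.06 -1'
python3 -c "
from h import *
shot('top','t10.png')
plan([.49,0,.24],Rt(-3.3,-40),-1)"
```

```text
time: 14.08
position: [0.6202, -0.0077, 0.2465]
tool_rot: [0.702, 0.661, -0.182, -0.192]
ft_force: [0.3, -0.6, 0.2]
grip_width: 0.0668
time: 14.7
position: [0.5705, -0.0043, 0.2424]
tool_rot: [0.727, 0.684, -0.04, -0.042]
ft_force: [0.3, 0.0, -0.2]
grip_width: 0.0866
t 14.75 pos [ 0.5662 -0.0033  0.2427] err mm [-76.2   3.3  -2.7] rv [-46.9   0.   -0.1] grip 0.0868 F [-4.3  0.7  0.4] n 10
-0.94 0.00 -0.00 -0.00 -0.19 0.03 -1.00; -0.94 0.00 -0.00 -0.00 -0.19 0.01 -1.00; -0.94 0.00 -0.00 -0.00 -0.19 -0.00 -1.00; -0.94 0.00 -0.00 -0.00 -0.19 -0.02 -1.00; -0.94 0.00 -0.00 -0.00 -0.19 -0.03 -1.00
-0.94 0.00 -0.00 -0.00 -0.18 -0.05 -1.00; -0.94 0.00 -0.00 -0.00 -0.18 -0.06 -1.00; -0.94 0.00 -0.00 -0.00 -0.17 -0.08 -1.00; -0.94 0.00 -0.00 -0.00 -0.17 -0.09 -1.00; -0.94 0.00 -0.00 -0.00 -0.16 -0.10 -1.00
```

```bash
python3 -m crank '-0.94 0 0 0 -0.19 0.03 -1; -0.94 0 0 0 -0.19 0.01 -1; -0.94 0 0 0 -0.19 0 -1; -0.94 0 0 0 -0.19 -0.02 -1; -0.94 0 0 0 -0.19 -0.03 -1'
python3 -m crank '-0.94 0 0 0 -0.18 -0.05 -1; -0.94 0 0 0 -0.18 -0.06 -1; -0.94 0 0 0 -0.17 -0.08 -1; -0.94 0 0 0 -0.17 -0.09 -1; -0.94 0 0 0 -0.16 -0.1 -1'
python3 -m crank '0 0 0 0 0 0 -1'
python3 -c "
from h import *
p=shot('wrist','w10.png')
m=np.array([.576,-.005,.088])
a=np.radians(-3.3);y=np.array([-np.sin(a),np.cos(a),0]);u=np.array([.766,-.044,.643]);n=np.array([-.643,0.037,.766])
print(px(p,[m+6e-3*n+i*.033*u+j*.052*y for i,j in((1,1),(1,-1),(-1,-1),(-1,1),(0,0))]).round(0).tolist())
print(robot.get_obs()['q'].round(2))
plan(m+.05*n,Rt(-3.3,-40),-1)"
```

```text
time: 15.38
position: [0.526, -0.0007, 0.2404]
tool_rot: [0.72, 0.678, 0.101, 0.107]
ft_force: [-0.1, 0.5, 0.1]
grip_width: 0.087
time: 16.0
position: [0.4934, 0.0093, 0.2385]
tool_rot: [0.686, 0.653, 0.228, 0.226]
ft_force: [0.7, 1.1, -0.4]
grip_width: 0.0871
time: 16.12
position: [0.4924, 0.0098, 0.2377]
tool_rot: [0.687, 0.653, 0.228, 0.224]
ft_force: [0.6, 0.2, 0.5]
grip_width: 0.087
[[290.0, 152.0], [289.0, 240.0], [235.0, 239.0], [231.0, 152.0], [261.0, 197.0]]
[-0.34  0.12  2.23  0.88  0.26 -1.09]
t 16.18 pos [0.4931 0.0095 0.2381] err mm [  50.8  -12.6 -111.8] rv [-2.7 -1.4 -0. ] grip 0.087 F [ 0.2 -0.2  0.3] n 3
-0.13 -0.07 -0.00 -0.08 -0.17 0.75 -1.00; -0.13 -0.07 -0.00 -0.07 -0.18 0.75 -1.00; -0.13 -0.07 -0.00 -0.07 -0.19 0.75 -1.00; -0.13 -0.07 -0.00 -0.07 -0.19 0.74 -1.00
```

View pics/w10.png

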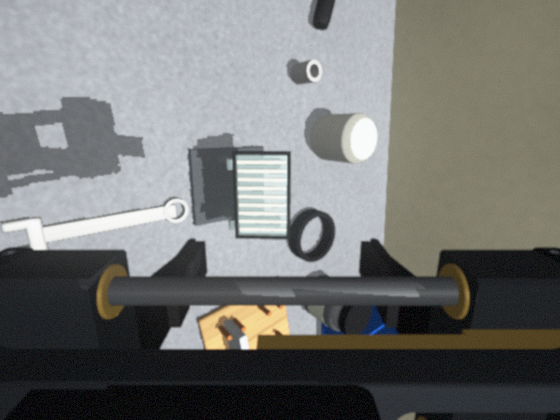

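View pics/t10.png

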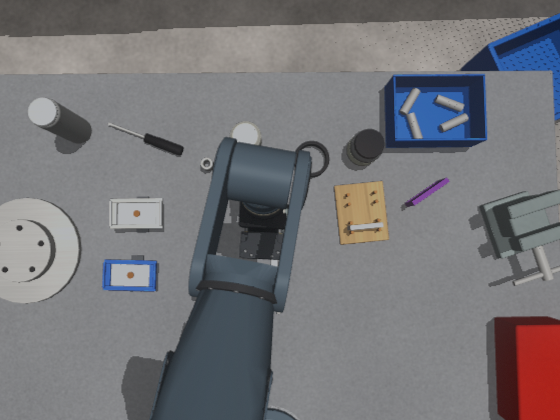

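```bash
cat > fk.py <<'E'
from h import *
from scipy.optimize import least_squares
def fk(q,k):
    h,s,a,e,b,L=k
    r0=R.from_euler('z',q[0]); r1=r0*R.from_euler('y',q[1]); r2=r1*R.from_euler('y',q[2]); r3=r2*R.from_euler('z',q[3])*R.from_euler('y',q[4]); r=r3*R.from_euler('z',q[5])
    p=np.array([0,0,h])+r0.apply([s,0,0])+r1.apply([0,0,a])+r2.apply([e,0,b])+r3.apply([0,0,L]); return p,r
if __name__=="__main__":
    o=robot.get_obs()
    D=[([-1.49348743,.527509681,1.43269216,3e-5,1.18142492,-.178494634],[.15817845,-.60462608,.19724495]),([-.16,.89,.92,-.09,2.19,-.12],[.5668,-.0021,.228]),(o['q'],o['position'])]
    W=[1,.1,1]
    f=lambda k:np.concatenate([w*(fk(q,k)[0]-p) for (q,p),w in zip(D,W)]+[.001*np.array([k[1],k[3]])])
    s=least_squares(f,[.35,0,.4,0,.4,.25]); print(s.x.round(4),(f(s.x)*1000).round(1))
    r=fk(o['q'],s.x)[1]; print((R.from_quat(o['tool_rot']).inv()*r).as_rotvec(degrees=True))
E
python3 fk.py
```

```text
[-1.2316 -1.4013  2.0809 -0.8481  0.7013  0.8867] [-1.105e+02 -1.050e+01  8.000e-01 -1.550e+01 -1.300e+01 -6.900e+00
 -1.400e+00 -2.300e+00 -1.000e-01 -1.400e+00 -8.000e-01]
[ 1.76635402e-14 -1.15916982e-14 -9.00000000e+01]
```

```bash
python3 - <<'E'
s=open('fk.py').read()
s=s.replace("h,s,a,e,b,L=k","h,d,a,e,b,L=k").replace("[s,0,0]","[0,d,0]")
s=s.replace(".001*np.array([k[1],k[3]])",".001*np.array([k[3]])")
open('fk.py','w').write(s)
E
python3 fk.py
```

```text
[0.2776 0.1109 0.587  0.1156 0.3929 0.3314] [-0.1 -0.   0.  -0.  -0.2 -0.2  0.   0.1 -0.   0.1]
[ 1.76635402e-14 -1.15916982e-14 -9.00000000e+01]
```

```bash
cat > ik.py <<'E'
from fk import *
K=[0.2776,0.1109,0.587,0.1156,0.3929,0.3314]
lo=np.array([-3.08,-.75,.22,-1.43,0,-2.85]);hi=np.array([3.08,2.2,2.44,4.57,2.65,2.85])
C=R.from_euler('z',90,degrees=True)
def ik(P,Rg,q0):
    def f(q):
        p,r=fk(q,K); return np.r_[(p-P)*5,((r*C).inv()*Rg).as_rotvec()]
    s=least_squares(f,np.clip(q0,lo+1e-3,hi-1e-3),bounds=(lo,hi)); return s.x,np.abs(s.fun).max()
if __name__=="__main__":
    o=robot.get_obs(); q=o['q']
    print((R.from_quat(o['tool_rot']).inv()*fk(q,K)[1]*C).magnitude())
    m=np.array([.576,-.005,.088]);n=np.array([-.643,0.037,.766])
    for pit in(-40,-35,-30):
      for q0 in (q,[q[0],q[1],q[2],3.0,.3,1]):
        for d in (.05,-.006):
          x,e=ik(m+d*n,Rt(-3.3,pit),q0); print(pit,d,x.round(2),e.round(4))
E
python3 ik.py
```

```text
3.993972419902407e-16
-40 0.05 [-0.32  0.51  2.28  2.62  0.36 -2.85] 0.0092
-40 -0.006 [-0.31  0.63  2.2   2.63  0.38 -2.85] 0.0286
-40 0.05 [-0.18  0.49  2.22  3.33  0.23  2.85] 0.1145
-40 -0.006 [-0.16  0.62  2.16  3.33  0.29  2.85] 0.118
-35 0.05 [-0.3   0.47  2.21  2.36  0.19 -2.56] 0.0
-35 -0.006 [-0.27  0.6   2.15  2.6   0.24 -2.79] 0.0
-35 0.05 [-0.2   0.46  2.17  3.31  0.07  2.85] 0.0887
-35 -0.006 [-0.18  0.59  2.11  3.32  0.14  2.85] 0.092
-30 0.05 [-0.28  0.44  2.14  1.18  0.12 -1.38] 0.0
-30 -0.006 [-0.26  0.57  2.08  1.82  0.1  -2.  ] 0.0
-30 0.05 [-0.21  0.45  2.15  3.61  0.    2.55] 0.0764
-30 -0.006 [-0.2   0.57  2.06  3.76  0.    2.41] 0.0681
```

```bash
cat > ex.py <<'E'
from ik import *
q=robot.get_obs()['q']
m=np.array([.576,-.005,.088]);n=np.array([-.643,0.037,.766])
lampc=np.array([.586,.303,.068])
for phi in(-35,-25,-15,-10,0,10,15,25,35):
    T=R.from_euler('y',phi,degrees=True)
    out=[]
    for P,y,pit in((m+.05*n,-3.3,-40),(m-.005*n,-3.3,-40),(m+.1*n,-3.3,-20),(m+[0,0,.15],-3.3,0),(lampc+[0,0,.1],0,0)):
        best=min((ik(P,Rt(y,pit)*T,q0) for q0 in (q,[0,.5,2.1,1.2,.4,-1.4],[0,.5,2.1,-1.2,.4,1.4],[0,.5,2.1,2.6,.3,-2.8])),key=lambda t:t[1])
        out.append((best[0].round(2).tolist(),round(best[1],3)))
    print(phi); [print('   ',*a) for a in out]
E
python3 ex.py
```

```text
-35
    [0.22, 0.64, 1.98, -1.43, 0.78, 1.76] 0.084
    [0.2, 0.74, 1.9, -1.43, 0.77, 1.76] 0.104
    [0.19, 0.51, 1.91, -0.99, 0.84, 1.09] 0.0
    [0.12, 0.54, 1.48, -0.62, 1.31, 0.4] 0.0
    [0.55, 0.81, 1.1, -0.51, 1.58, 0.64] 0.0
-25
    [0.11, 0.54, 2.04, -1.43, 0.55, 1.64] 0.127
    [0.1, 0.65, 1.95, -1.43, 0.55, 1.64] 0.152
    [0.08, 0.43, 1.96, -0.85, 0.66, 0.88] 0.0
    [0.04, 0.48, 1.49, -0.46, 1.25, 0.26] 0.0
    [0.5, 0.74, 1.18, -0.38, 1.45, 0.59] 0.0
-15
    [-0.04, 0.47, 2.09, -1.43, 0.28, 1.48] 0.148
    [-0.04, 0.58, 2.01, -1.43, 0.28, 1.49] 0.178
    [-0.05, 0.36, 2.0, -0.57, 0.5, 0.52] 0.0
    [-0.05, 0.44, 1.5, -0.28, 1.22, 0.11] 0.0
    [0.43, 0.68, 1.26, -0.25, 1.33, 0.5] 0.0
-10
    [-0.26, 0.46, 2.21, 2.7, 0.17, -2.85] 0.126
    [-0.26, 0.58, 2.14, 2.71, 0.21, -2.85] 0.145
    [-0.12, 0.34, 2.01, -0.36, 0.45, 0.26] 0.0
    [-0.1, 0.43, 1.5, -0.19, 1.21, 0.02] 0.0
    [0.39, 0.65, 1.29, -0.17, 1.27, 0.45] 0.0
0
    [-0.32, 0.51, 2.28, 2.62, 0.36, -2.85] 0.009
    [-0.31, 0.63, 2.2, 2.63, 0.38, -2.85] 0.028
    [-0.27, 0.32, 2.03, 0.16, 0.45, -0.35] 0.0
    [-0
[... 317 characters left out ...]
    [-0.56, 0.54, 2.26, 1.85, 0.58, -2.35] 0.0
    [-0.51, 0.67, 2.19, 1.99, 0.58, -2.46] 0.0
    [-0.48, 0.35, 2.03, 0.65, 0.66, -0.97] 0.0
    [-0.35, 0.43, 1.52, 0.26, 1.28, -0.38] 0.0
    [0.18, 0.57, 1.47, 0.3, 1.07, 0.04] 0.0
25
    [-0.67, 0.59, 2.21, 1.55, 0.75, -2.19] 0.0
    [-0.62, 0.71, 2.14, 1.65, 0.73, -2.26] 0.0
    [-0.59, 0.41, 2.0, 0.78, 0.84, -1.18] 0.0
    [-0.44, 0.46, 1.52, 0.41, 1.35, -0.51] 0.0
    [0.09, 0.58, 1.53, 0.51, 1.05, -0.17] 0.0
35
    [-0.75, 0.66, 2.13, 1.34, 0.93, -2.09] 0.0
    [-0.7, 0.76, 2.06, 1.41, 0.9, -2.13] 0.0
    [-0.68, 0.49, 1.97, 0.84, 1.01, -1.31] 0.0
    [-0.52, 0.51, 1.52, 0.55, 1.43, -0.63] 0.0
    [0.0, 0.6, 1.59, 0.71, 1.08, -0.38] 0.0
```

```bash
cat >> h.py <<'E'
T=R.from_euler('y',12,degrees=True)
M=np.array([.5755,-.005,.088]);N=np.array([-.643,0.037,.766]);U=np.array([.766,-.044,.643])
E
python3 -c "
from h import *
plan(M+.13*N,Rt(-3.3,-40)*T,-1)"
```

```text
t 16.18 pos [0.4931 0.0095 0.2381] err mm [ -1.2  -9.7 -50.5] rv [-2.7 10.6 -0.3] grip 0.087 F [ 0.2 -0.2  0.3] n 3
-0.18 0.71 -0.02 -0.09 -0.26 0.33 -1.00; -0.18 0.71 -0.02 -0.11 -0.26 0.32 -1.00; -0.18 0.71 -0.02 -0.13 -0.27 0.31 -1.00
```

```bash
python3 -m crank '-0.18 0.71 0 -0.09 -0.26 0.33 -1; -0.18 0.71 0 -0.11 -0.26 0.32 -1; -0.18 0.71 0 -0.13 -0.27 0.31 -1;0 0 0 0 0 0 -1'
python3 -c "
from h import *
print(robot.get_obs()['q'].round(2))
plan(M+.13*N,Rt(-3.3,-40)*T,-1)"
```

```text
time: 16.68
position: [0.4927, 0.003, 0.1972]
tool_rot: [0.662, 0.667, 0.288, 0.182]
ft_force: [0.5, 0.0, 0.6]
grip_width: 0.0863
[-0.55  0.26  2.31  1.51  0.46 -1.92]
t 16.68 pos [0.4927 0.003  0.1972] err mm [-0.8 -3.2 -9.6] rv [-1.3  1.7 -0.1] grip 0.0863 F [0.5 0.  0.6] n 1
-0.26 0.34 -0.03 -0.11 -0.16 0.16 -1.00
```

```bash
python3 -m crank '-0.26 0.34 0 -0.11 -0.16 0.16 -1;0 0 0 -0.08 0 0.4 -1;0 0 0 -0.08 0 0.4 -1; 0 0 0 -0.07 0 0.4 -1;0 0 0 0 0 0 -1'
python3 -c "
from h import *
o=robot.get_obs();d=o['position']-M; print(o['q'].round(2),d@N,d@U)
plan(M+.04*N,Rt(-3.3,-40)*T,-1)
shot('wrist','w11.png')"
```

```text
time: 17.3
position: [0.5283, 0.0014, 0.1524]
tool_rot: [0.654, 0.668, 0.307, 0.179]
ft_force: [0.1, -0.8, 0.0]
grip_width: 0.0868
[-0.53  0.45  2.29  1.85  0.52 -2.29] 0.07991846634041924 0.0049158650312918425
t 17.3 pos [0.5283 0.0014 0.1524] err mm [ 21.5  -4.9 -33.7] rv [ 0.1 -0.3  0.1] grip 0.0868 F [ 0.1 -0.8  0. ] n 1
0.02 -0.06 0.01 -0.30 -0.13 0.95 -1.00
```

View pics/w11.png

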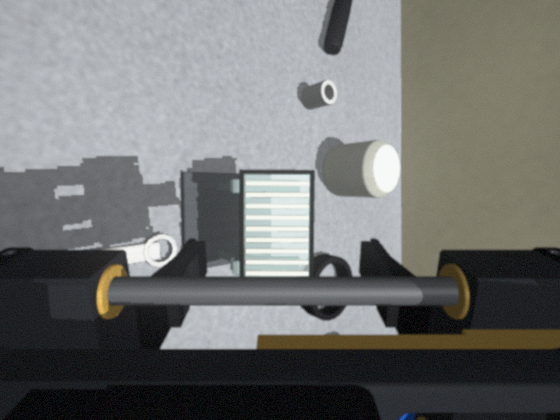

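```bash
python3 -m crank '0.02 -0.06 0 -0.15 -0.1 0.5 -1;0 0 0 -0.15 -0.03 0.45 -1;0 0 0 0 0 0 -1'
cat > g.py <<'E'
from h import *
import sys
o=robot.get_obs();d=o['position']-M; print(o['q'].round(2),'n',round(d@N*1e3,1),'u',round(d@U*1e3,1),'y',round(d[1]*1e3,1))
plan(M+float(sys.argv[1])*N,Rt(-3.3,-40)*T,-1)
E
python3 g.py .015
```

```text
time: 17.73
position: [0.5501, -0.0017, 0.1216]
tool_rot: [0.653, 0.669, 0.306, 0.181]
ft_force: [-0.4, -0.1, -0.6]
grip_width: 0.0872
[-0.5   0.55  2.27  2.    0.53 -2.45] n 42.2 u 2.0 y 3.3
t 17.73 pos [ 0.5501 -0.0017  0.1216] err mm [ 15.7  -2.7 -22.1] rv [ 0.2 -0.1  0.3] grip 0.0872 F [-0.4 -0.1 -0.6] n 1
0.04 -0.02 0.05 -0.19 -0.05 0.65 -1.00
```

```bash
python3 -m crank '0.04 0 0.05 -0.19 -0.05 0.65 -1;0 0 0 0 0 0 -1'
python3 g.py -.003; python3 -c "
from h import *
shot('wrist','w12.png')"
```

```text
time: 17.98
position: [0.5656, -0.0036, 0.1017]
tool_rot: [0.654, 0.668, 0.306, 0.179]
ft_force: [0.1, -0.1, 0.5]
grip_width: 0.0869
[-0.49  0.61  2.24  2.06  0.54 -2.5 ] n 16.9 u 1.2 y 1.4
t 17.98 pos [ 0.5656 -0.0036  0.1017] err mm [ 11.8  -1.5 -16. ] rv [ 0.1 -0.2  0. ] grip 0.0869 F [ 0.1 -0.1  0.5] n 1
0.01 -0.04 0.01 -0.13 -0.03 0.48 -1.00
```

View pics/w12.png

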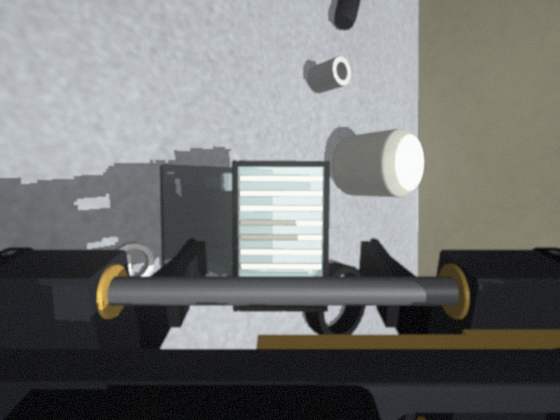

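```bash
python3 -m crank '0 0 0 -0.09 -0.03 0.34 -1;0 0 0 -0.04 0 0.13 -1;0 0 0 0 0 0 -1'
python3 g.py -.003; python3 -c "
from h import *
p=shot('wrist')
a=np.radians(-3.3);y=np.array([-np.sin(a),np.cos(a),0])
print(px(p,[M+6e-3*N+i*.033*U+j*.052*y for i,j in((1,1),(1,-1),(-1,-1),(-1,1),(0,0))]).round(0).tolist())
cv2.imwrite('pics/w13.png',p['img'][:,:,::-1])
"
```

```text
time: 18.4
position: [0.576, -0.0044, 0.0878]
tool_rot: [0.654, 0.668, 0.307, 0.18]
ft_force: [-0.1, -0.2, 0.3]
grip_width: 0.0872
[-0.47  0.65  2.22  2.11  0.55 -2.54] n -0.5 u 0.2 y 0.6
t 18.4 pos [ 0.576  -0.0044  0.0878] err mm [ 1.5 -0.7 -2. ] rv [ 0.1 -0.2  0.1] grip 0.0872 F [-0.1 -0.2  0.3] n 1
0.03 -0.04 0.02 -0.03 -0.00 0.06 -1.00
[[334.0, 159.0], [332.0, 323.0], [229.0, 323.0], [227.0, 159.0], [280.0, 243.0]]
```

View pics/w13.png

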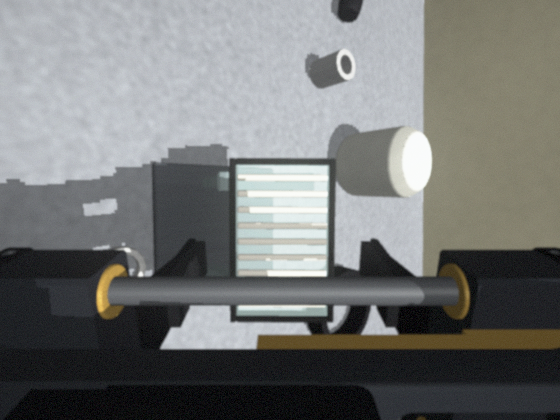

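```bash
python3 -m crank '0 0 0 -0.02 0 0.06 -1;0 0 0 0 0 0 -0.2;0 0 0 0 0 0 0.2;0 0 0 0 0 0 0.3;0 0 0 0 0 0 0.4' 15
python3 g.py -.003
```

```text
time: 19.08
position: [0.5772, -0.0046, 0.0861]
tool_rot: [0.654, 0.668, 0.307, 0.18]
ft_force: [-0.8, -0.6, 0.6]
grip_width: 0.0546
[-0.47  0.65  2.21  2.11  0.55 -2.54] n -2.5 u 0.0 y 0.4
t 19.07 pos [ 0.5772 -0.0046  0.0861] err mm [ 0.3 -0.5 -0.4] rv [ 0.1 -0.2  0.1] grip 0.0546 F [-0.8 -0.6  0.6] n 1
0.03 -0.04 0.02 -0.01 -0.00 0.01 -1.00
```

```bash
python3 -c "
from h import *
p=shot('wrist','w14.png');shot('scene','s14.png')
print(robot.get_obs()['grip_width'])
t=cv2.imread('pics/s14.png'); cv2.imwrite('pics/s14z.png',cv2.resize(t[130:250,230:360],None,fx=5,fy=5,interpolation=cv2.INTER_CUBIC))
"
```

```text
0.04694115418736115
```

View pics/w14.png

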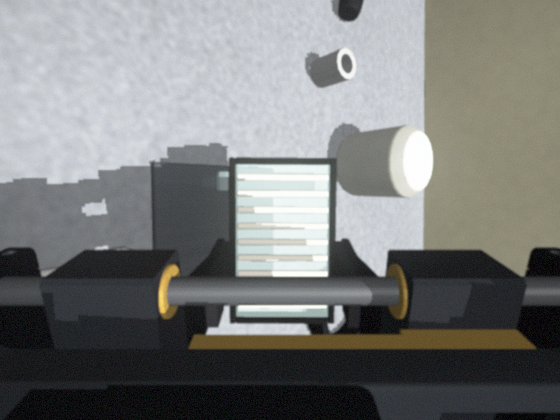

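View pics/s14z.png

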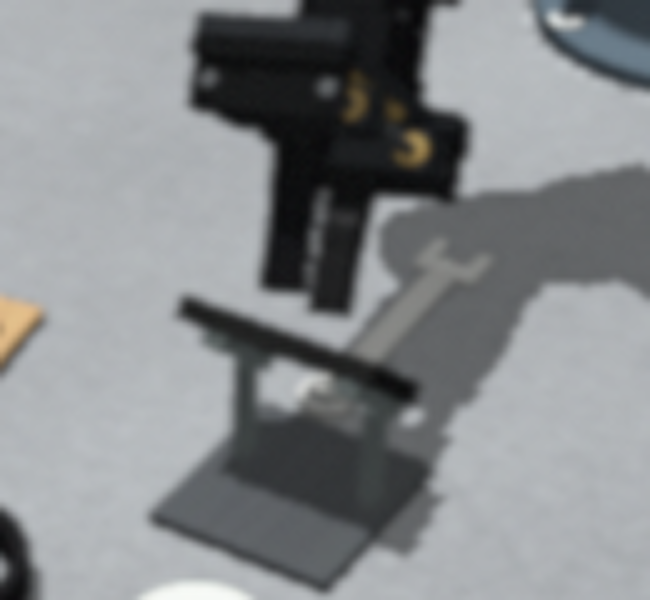

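```bash
python3 -c "
from h import *
p=shot('scene'); o=robot.get_obs(); r=R.from_quat(o['tool_rot']); print(robot.hold_point_z, o['grip_width'],o['ft_force'])
for z in(0,-.01,-.019,-.03):
  u=px(p,[np.array(o['position'])+r.apply([x,s*(o['grip_width']/2+.006),z]) for s in(-1,1) for x in (-.0095,.0095)]); print(z,((u-[230,130])*5).round(0).tolist())
a=np.radians(-3.3);y=np.array([-np.sin(a),np.cos(a),0])
print(((px(p,[M+6e-3*N+i*.033*U+j*.052*y for i,j in((1,1),(1,-1),(-1,-1),(-1,1),(0,0))])-[230,130])*5).round(0).tolist())
"
```

```text
-0.0187 0.04296144363676047 [-0.00103278  0.12493978 -0.16494732]
0 [[296.0, 361.0], [332.0, 366.0], [254.0, 343.0], [291.0, 348.0]]
-0.01 [[299.0, 341.0], [336.0, 345.0], [257.0, 322.0], [295.0, 326.0]]
-0.019 [[302.0, 323.0], [339.0, 327.0], [260.0, 303.0], [298.0, 307.0]]
-0.03 [[306.0, 301.0], [342.0, 304.0], [264.0, 280.0], [302.0, 284.0]]
[[373.0, 362.0], [178.0, 292.0], [231.0, 315.0], [419.0, 382.0], [299.0, 337.0]]
```

```bash
python3 -c "
from h import *
p=shot('scene'); 
def ann(f,pos,Rg,w,crop,fx,out):
  t=cv2.imread('pics/'+f); x0,y0,x1,y1=crop
  t=cv2.convertScaleAbs(cv2.resize(t[y0:y1,x0:x1],None,fx=fx,fy=fx,interpolation=cv2.INTER_CUBIC),alpha=1.8)
  for z,c in((0,(0,0,255)),(-.019,(0,255,0)),(-.07,(255,0,0))):
    for s in(-1,1):
      u=(px(p,[np.array(pos)+Rg.apply([x,s*w/2,z]) for x in (-.0095,.0095)])-[x0,y0]+.5)*fx
      cv2.line(t,tuple(int(v) for v in u[0]),tuple(int(v) for v in u[1]),c,1)
  cv2.imwrite('pics/'+out,t)
ann('s4.png',[.6153,-.2378,.2244],Rt(4.8,0),.0115,(130,60,250,160),6,'a1.png')
ann('s14.png',robot.get_obs()['position'],Rt(-3.3,-40)*T,.047,(230,100,350,220),5,'a2.png')
"
```

```text
(no output)
```

View pics/a1.png

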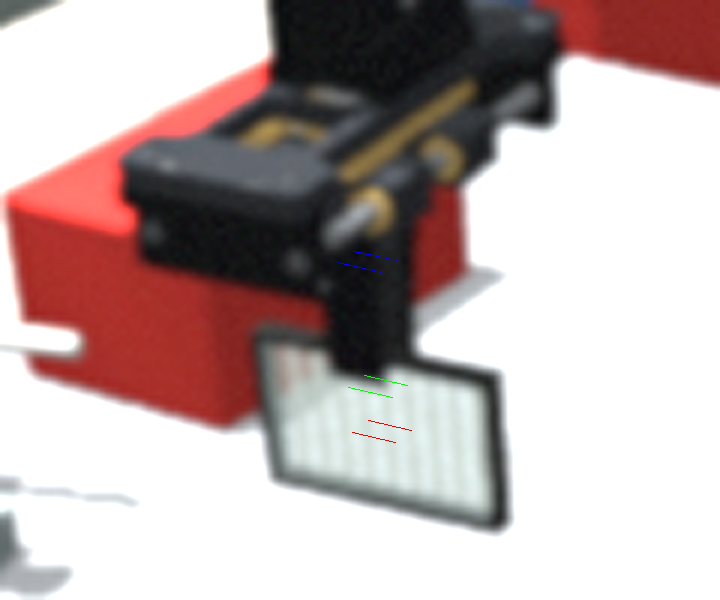

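View pics/a2.png

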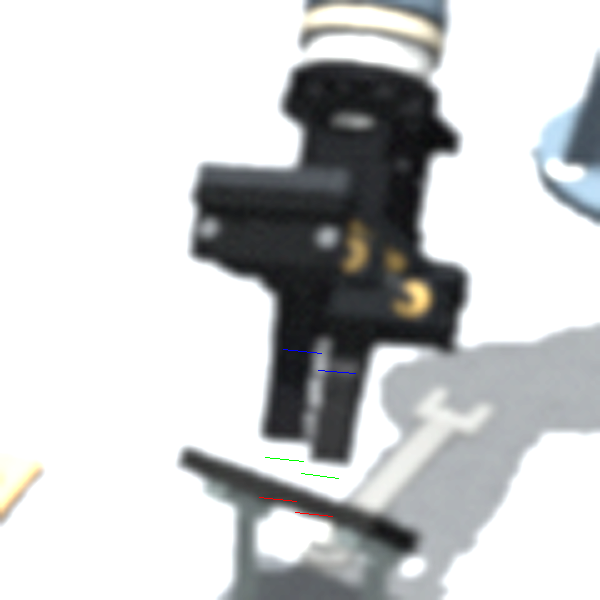

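```bash
python3 -m crank '0 0 0 -0.02 0 0.1 0;0 0 0 -0.02 0 0.1 0;0 0 0 0 0 0 0'
python3 g.py -.003 | head -1; python3 -m crank '0 0 0 -0.02 0 0.1 0;0 0 0 0 0 0 0'
python3 g.py -.003 | head -1
```

```text
time: 19.65
position: [0.583, -0.0049, 0.0793]
tool_rot: [0.654, 0.668, 0.307, 0.18]
ft_force: [0.4, -0.4, -0.2]
grip_width: 0.0433
[-0.47  0.67  2.2   2.13  0.55 -2.55] n -11.5 u 0.2 y 0.1
time: 19.9
position: [0.5858, -0.0049, 0.0758]
tool_rot: [0.654, 0.668, 0.307, 0.18]
ft_force: [0.1, 0.0, -0.4]
grip_width: 0.0434
[-0.46  0.68  2.2   2.14  0.55 -2.56] n -15.9 u 0.0 y 0.1
```

```bash
for i in 1; do python3 -m crank '0 0 0 -0.01 0 0.03 0;0 0 0 0 0 0 0'; done
python3 g.py -.003 | head -1;  python3 -m crank '0 0 0 -0.01 0 0.03 0;0 0 0 0 0 0 0'
python3 g.py -.003 | head -1
```

```text
time: 20.15
position: [0.5861, -0.0048, 0.0755]
tool_rot: [0.654, 0.668, 0.307, 0.18]
ft_force: [-0.9, -1.4, 2.5]
grip_width: 0.0434
[-0.46  0.68  2.2   2.14  0.56 -2.56] n -16.4 u 0.0 y 0.2
time: 20.4
position: [0.5861, -0.0049, 0.0755]
tool_rot: [0.654, 0.667, 0.307, 0.18]
ft_force: [-1.3, 0.1, 1.6]
grip_width: 0.0436
[-0.46  0.68  2.2   2.14  0.56 -2.56] n -16.3 u 0.1 y 0.1
```

```bash
python3 -m crank '0 0 0 0.15 0 -0.4 -1;0 0 0 0.05 0 -0.1 -1;0 0 0 0 0 0 -1;0 0 0 0 0 0 -1;0 0 0 0 0 0 -1'
cat > g2.py <<'E'
from h import *
import sys
Y=np.array([.0575,.998,0])
o=robot.get_obs();d=o['position']-M; print('n',round(d@N*1e3,1),'u',round(d@U*1e3,1),'y',round(d@Y*1e3,1))
plan(M+float(sys.argv[1])*N+.0053*Y,Rt(-3.3,-40)*T,-1)
E
python3 g2.py -.027
```

```text
time: 21.02
position: [0.5719, -0.0002, 0.0929]
tool_rot: [0.654, 0.668, 0.307, 0.18]
ft_force: [-0.4, -0.3, -0.2]
grip_width: 0.0832
n 6.2 u 0.2 y 4.6
t 21.02 pos [ 5.719e-01 -2.000e-04  9.290e-02] err mm [ 21.3  -0.5 -25.6] rv [ 0.2 -0.2  0. ] grip 0.0832 F [-0.4 -0.3 -0.2] n 1
0.04 -0.04 0.01 -0.16 -0.01 0.82 -1.00
```

```bash
python3 -m crank '0 0 0 -0.06 -0.01 0.3 -1;0 0 0 -0.05 0 0.25 -1;0 0 0 -0.04 0 0.2 -1;0 0 0 0 0 0 -1'
python3 g2.py -.027
```

```text
time: 21.52
position: [0.5934, -0.0012, 0.0665]
tool_rot: [0.654, 0.668, 0.307, 0.18]
ft_force: [0.1, 0.5, -0.3]
grip_width: 0.0868
n -27.8 u -0.2 y 4.8
t 21.52 pos [ 0.5934 -0.0012  0.0665] err mm [-0.3  0.5  0.8] rv [ 0.2 -0.2  0. ] grip 0.0868 F [ 0.1  0.5 -0.3] n 1
0.04 -0.04 0.01 0.02 0.01 -0.02 -1.00
```

```bash
python3 -m crank '0 0 0 0.01 0 -0.03 -1;0 0 0 0 0 0 -0.4;0 0 0 0 0 0 -0.4;0 0 0 0 0 0 -0.4;0 0 0 0 0 0 -0.3' 15
python3 g2.py -.027
```

```text
time: 22.15
position: [0.5923, -0.0008, 0.0681]
tool_rot: [0.654, 0.668, 0.307, 0.18]
ft_force: [0.5, -0.1, -0.7]
grip_width: 0.0658
n -25.9 u -0.1 y 5.2
t 22.15 pos [ 0.5923 -0.0008  0.0681] err mm [ 0.9  0.1 -0.8] rv [ 0.2 -0.2  0. ] grip 0.0658 F [ 0.5 -0.1 -0.7] n 1
0.04 -0.05 0.01 -0.00 0.00 0.03 -1.00
```

```bash
python3 -m crank '0 0 0 0 0 0 1;0 0 0 0 0 0 1' 25
python3 -m crank '0 0 0 0.02 0 -0.1 1;0 0 0 0.04 0 -0.2 1;0 0 0 0.06 0 -0.3 1;0 0 0 0.06 0 -0.3 1;0 0 0 0 0 0 1'
python3 g2.py -.027; python3 -c "
from h import *
shot('wrist','w15.png');shot('scene','s15.png')
t=cv2.imread('pics/s15.png'); cv2.imwrite('pics/s15z.png',cv2.resize(t[100:250,210:370],None,fx=4,fy=4,interpolation=cv2.INTER_CUBIC))"
```

```text
time: 22.4
position: [0.5923, -0.0008, 0.0681]
tool_rot: [0.654, 0.667, 0.307, 0.18]
ft_force: [0.6, 0.7, -0.2]
grip_width: 0.0659
time: 23.02
position: [0.5656, 0.0003, 0.0978]
tool_rot: [0.654, 0.668, 0.307, 0.179]
ft_force: [0.2, 0.4, -1.2]
grip_width: 0.0655
n 14.1 u -1.5 y 4.7
t 23.02 pos [5.656e-01 3.000e-04 9.780e-02] err mm [ 27.6  -1.  -30.5] rv [ 0.1 -0.2  0. ] grip 0.0655 F [ 0.2  0.4 -1.2] n 1
0.01 -0.02 0.00 -0.10 0.02 0.50 -1.00; 0.01 -0.02 0.00 -0.10 0.02 0.50 -1.00
```

View pics/s15z.png

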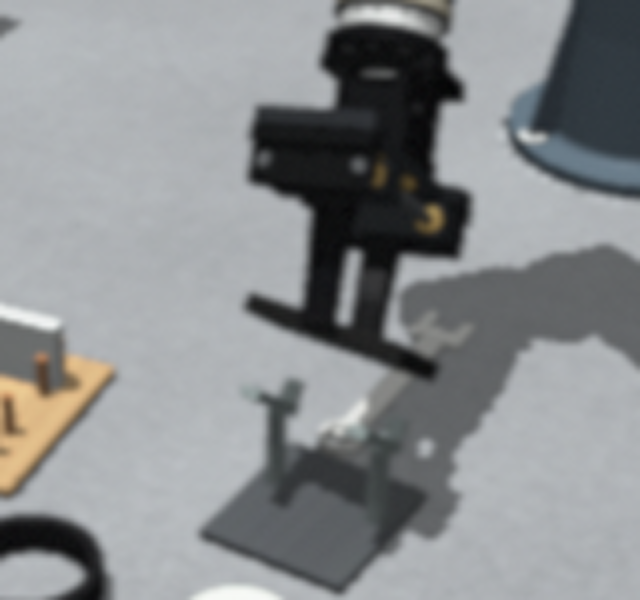

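View pics/w15.png

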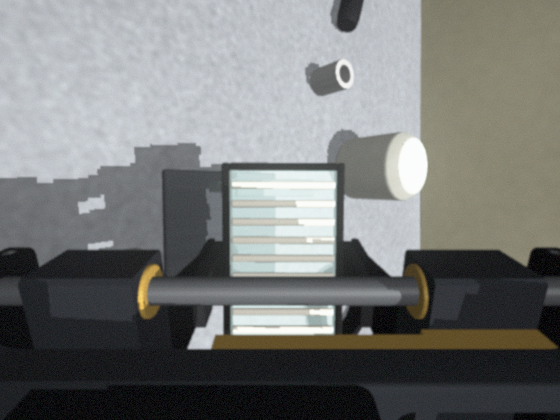

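```bash
cat > l.py <<'E'
from h import *
Y=np.array([.0575,.998,0])
P0=np.array([.5923,-.0008,.0681]); R0=R.from_quat([.654,.6675,.307,.18])
C=R0.inv().apply(M+(-.0001)*U-P0)  # lens centre in tool
RL=R0.inv()*(Rt(-3.3,-40))*R.from_euler('z',0)   # nominal face-on frame in tool
def goal(L,yaw,pit=0): 
    Rg=Rt(yaw,pit)*RL.inv(); return np.array(L)-Rg.apply(C),Rg
def lens():
    o=robot.get_obs(); r=R.from_quat(o['tool_rot']); return o['position']+r.apply(C),(r*RL)
E
python3 -c "
from l import *
print(C.round(4),RL.as_rotvec(degrees=True))
P,Rg=goal([.56,0.02,.24],-3,0); plan(P,Rg,1)"
```

```text
[ 0.0004  0.0001 -0.0264] [  0.19037756 -12.18565722   0.01805963]
t 23.12 pos [0.5664 0.     0.0973] err mm [ -6.2  25.1 116.8] rv [39.1  0.1  8.1] grip 0.0655 F [-0.5 -0.4 -0.7] n 8
0.98 0.00 0.20 0.14 0.22 -0.27 1.00; 0.98 0.00 0.20 0.14 0.19 -0.29 1.00; 0.98 0.00 0.20 0.14 0.16 -0.30 1.00; 0.98 0.00 0.20 0.15 0.13 -0.32 1.00; 0.98 0.00 0.20 0.15 0.10 -0.33 1.00
0.98 0.00 0.20 0.15 0.07 -0.33 1.00; 0.98 0.00 0.20 0.15 0.04 -0.34 1.00; 0.98 0.00 0.20 0.15 0.01 -0.34 1.00
```

```bash
python3 -m crank '0 0 0 0.14 0.22 -0.5 1; 0.98 0 0.2 0.14 0.22 -0.4 1; 0.98 0 0.2 0.14 0.19 -0.29 1; 0.98 0 0.2 0.14 0.16 -0.3 1; 0.98 0 0.2 0.15 0.13 -0.32 1'
python3 -c "
from l import *
print(robot.get_obs()['q'].round(2))
P,Rg=goal([.56,0.05,.24],-2,0); plan(P,Rg,1)"
```

```text
time: 23.75
position: [0.5543, 0.0247, 0.153]
tool_rot: [0.674, 0.685, 0.262, 0.089]
ft_force: [0.0, 1.3, -1.8]
grip_width: 0.0658
[-0.42  0.41  2.07  1.02  0.5  -1.31]
t 23.75 pos [0.5543 0.0247 0.153 ] err mm [ 5.9 30.5 61.2] rv [27.8 -2.8  5.9] grip 0.0658 F [ 0.   1.3 -1.8] n 6
0.93 -0.09 0.20 0.18 0.14 -0.17 1.00; 0.93 -0.09 0.20 0.18 0.12 -0.19 1.00; 0.93 -0.09 0.20 0.18 0.10 -0.20 1.00; 0.93 -0.09 0.20 0.18 0.08 -0.21 1.00; 0.93 -0.09 0.20 0.18 0.06 -0.21 1.00
0.93 -0.09 0.20 0.18 0.04 -0.22 1.00
```

```bash
python3 -m crank '0.93 -0.09 0.20 0.18 0.14 -0.17 1; 0.93 -0.09 0.20 0.18 0.12 -0.19 1; 0.93 -0.09 0.20 0.18 0.10 -0.20 1; 0.93 -0.09 0.20 0.18 0.08 -0.21 1; 0.93 -0.09 0.20 0.18 0.06 -0.21 1'
python3 -c "
from l import *
print(robot.get_obs()['q'].round(2))
P,Rg=goal([.55,0.23,.20],0,0); plan(P,Rg,1)"
```

```text
time: 24.38
position: [0.5545, 0.0516, 0.2022]
tool_rot: [0.711, 0.693, 0.109, -0.051]
ft_force: [0.6, 0.2, -1.2]
grip_width: 0.0656
[-0.25  0.4   1.68  0.28  1.05 -0.37]
t 24.38 pos [0.5545 0.0516 0.2022] err mm [ -4.6 183.6 -28.1] rv [ 4.6 -0.8 -1. ] grip 0.0656 F [ 0.6  0.2 -1.2] n 5
0.18 -0.03 -0.04 0.86 -0.07 0.34 1.00; 0.18 -0.03 -0.04 0.86 -0.06 0.34 1.00; 0.18 -0.03 -0.04 0.86 -0.05 0.34 1.00; 0.18 -0.03 -0.04 0.87 -0.04 0.33 1.00; 0.18 -0.03 -0.04 0.87 -0.03 0.33 1.00
```

```bash
python3 -m crank '0.18 -0.03 -0.04 0.86 -0.07 0.34 1; 0.18 -0.03 -0.04 0.86 -0.06 0.34 1; 0.18 -0.03 -0.04 0.86 -0.05 0.34 1; 0.18 -0.03 -0.04 0.87 -0.04 0.33 1; 0.18 -0.03 -0.04 0.87 -0.03 0.33 1'
python3 -m crank '0 0 0 0 0 0 1'
python3 -c "
from l import *
p=shot('wrist','w16.png')
print(robot.get_obs()['q'].round(2))
L,r=lens(); print('lens',L.round(4),(Rt(0,0).inv()*r).as_rotvec(degrees=True).round(1))
S=np.array([.586,.303,0])
print(px(p,[S+[a*.036,b*.057,.062] for a,b in((1,1),(1,-1),(-1,-1),(-1,1))]).round(0).tolist())
print(px(p,[S+[a*.036,b*.062,.068] for a,b in((1,1),(1,-1),(-1,-1),(-1,1))]).round(0).tolist())
P,Rg=goal([.586,0.303,.13],0,0); plan(P,Rg,1)"
```

```text
time: 25.0
position: [0.5508, 0.238, 0.1722]
tool_rot: [0.704, 0.702, 0.074, -0.075]
ft_force: [0.2, -0.2, -0.8]
grip_width: 0.0656
time: 25.12
position: [0.5493, 0.2404, 0.171]
tool_rot: [0.703, 0.704, 0.073, -0.076]
ft_force: [-0.1, -0.2, -2.4]
grip_width: 0.0658
[ 0.11  0.5   1.59  0.24  1.04 -0.02]
lens [0.5498 0.234  0.1971] [ 0.4 -0.1 -0.1]
[[358.0, 98.0], [356.0, 215.0], [283.0, 215.0], [284.0, 98.0]]
[[360.0, 91.0], [357.0, 221.0], [283.0, 220.0], [284.0, 91.0]]
t 25.18 pos [0.5496 0.2391 0.1712] err mm [ 36.4  69.  -67. ] rv [-0.4  0.1 -0. ] grip 0.0657 F [ 0.3  0.1 -1.7] n 2
-0.03 0.01 -0.00 0.45 0.31 0.67 1.00; -0.03 0.01 -0.00 0.45 0.30 0.67 1.00; -0.03 0.01 -0.00 0.44 0.30 0.67 1.00
```

View pics/w16.png

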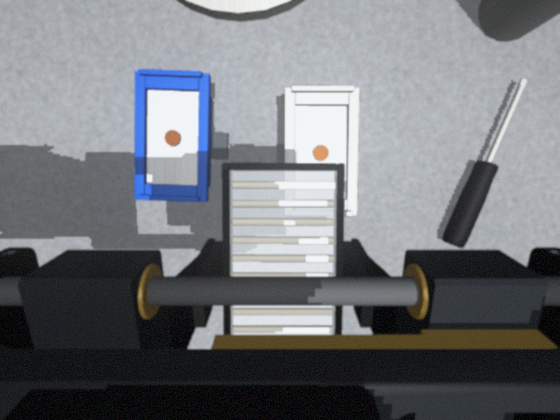

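```bash
python3 -c "
import cv2
t=cv2.imread('pics/w16.png'); cv2.imwrite('pics/w16z.png',cv2.resize(t[75:225,265:375],None,fx=5,fy=4,interpolation=cv2.INTER_CUBIC))"
```

```text
(no output)
```

View pics/w16z.png

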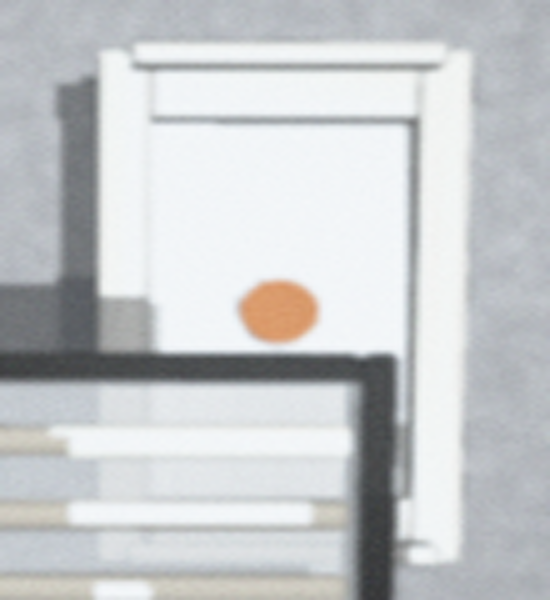

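```bash
cat > fit.py <<'E'
from l import *
def fit(p,obs,bias,hz=.062):
    from scipy.optimize import least_squares
    def f(s):
        c,q=np.cos(s[2]),np.sin(s[2]); out=[]
        for (a,b),uv in obs:
            x,y=a*.036,b*.062
            out.append(px(p,[s[0]+c*x-q*y,s[1]+q*x+c*y,hz])[0]+bias-np.array(uv))
        return np.concatenate(out)
    r=least_squares(f,[.586,.303,0],x_scale=[.01,.01,.1]); print(bias,r.x[:2].round(4),np.degrees(r.x[2]).round(2),r.fun.round(1)); return r.x
E
python3 -c "
from fit import *
p=shot('wrist')
for b in([0,0],[2.5,-1.5]): fit(p,[((-1,1),(285,88)),((1,1),(359,88)),((1,-1),(356.6,215))],np.array(b))
L,r=lens(); print(L.round(4)); print(px(p,[L+r.apply([-a*0+j*.052,i*.033,-.006]) for i,j in((1,1),(-1,1))]).round(1))
"
```

```text
[0 0] [0.5873 0.3061] 0.01 [-0.3 -0.2  0.2 -0.2  0.1  0.4]
[ 2.5 -1.5] [0.5849 0.3046] -0.02 [-0.3 -0.2  0.1 -0.1  0.1  0.4]
[0.5502 0.2331 0.1973]Traceback (most recent call last):
  File "<string>", line 5, in <module>
    L,r=lens(); print(L.round(4)); print(px(p,[L+r.apply([-a*0+j*.052,i*.033,-.006]) for i,j in((1,1),(-1,1))]).round(1))
                                                           ^
NameError: name 'a' is not defined
```

```bash
python3 -c "
from fit import *
p=shot('wrist')
L,r=lens(); print(L.round(4)); print(px(p,[L+r.apply([j*.052,i*.033,-.006]) for i,j in((1,1),(-1,1))]).round(1))
P,Rg=goal([.5855,0.305,.12],0,0); plan(P,Rg,1)
"
```

```text
[0.5506 0.2324 0.1976]
[[344.5 165.1]
 [221.5 164.9]]
t 25.27 pos [0.5504 0.2375 0.1718] err mm [ 35.1  72.6 -77.6] rv [-0.3  0.1 -0.2] grip 0.0653 F [ 0.4 -0.7 -0.7] n 2
-0.02 0.01 -0.01 0.46 0.29 0.76 1.00; -0.02 0.01 -0.01 0.46 0.29 0.76 1.00; -0.02 0.01 -0.01 0.46 0.29 0.76 1.00
```

```bash
python3 -m crank '0 0 0 0.46 0.29 0.6 1; 0 0 0 0.46 0.3 0.6 1; 0 0 0 0.44 0.3 0.4 1; 0 0 0 0 0 0 1'
python3 -c "
from fit import *
p=shot('wrist','w17.png')
L,r=lens(); print('lens',L.round(4),(Rt(0,0).inv()*r).as_rotvec(degrees=True).round(1))
print(px(p,[L+r.apply([j*.052,i*.033,-.006]) for i,j in((1,1),(-1,1))]).round(1))
S=np.array([.5865,.305,.062]); print(px(p,[S+[a*.036,b*.062,0] for a,b in((1,1),(1,-1),(-1,-1),(-1,1))]).round(1).tolist())
P,Rg=goal([.5865,0.305,.10],0,0); plan(P,Rg,1)
t=p['img'][:,:,::-1]; cv2.imwrite('pics/w17z.png',cv2.resize(t[90:290,200:360],None,fx=4,fy=3,interpolation=cv2.INTER_CUBIC))"
```

```text
time: 25.78
position: [0.589, 0.2991, 0.1201]
tool_rot: [0.707, 0.7, 0.073, -0.074]
ft_force: [-0.5, -0.6, -2.2]
grip_width: 0.0659
lens [0.5888 0.2933 0.1463] [ 0.3 -0.3  0.6]
[[343.2 165.3]
 [220.1 165.1]]
[[322.4, 144.5], [322.4, 292.5], [237.5, 293.2], [234.5, 145.3]]
t 25.82 pos [0.5887 0.2984 0.1205] err mm [ -2.2  11.8 -46.3] rv [-0.2  0.3 -0.6] grip 0.0653 F [-0.6  0.1 -0.6] n 2
-0.02 0.03 -0.06 0.02 -0.03 0.60 1.00; -0.02 0.03 -0.06 0.02 -0.03 0.60 1.00
```

View pics/w17z.png

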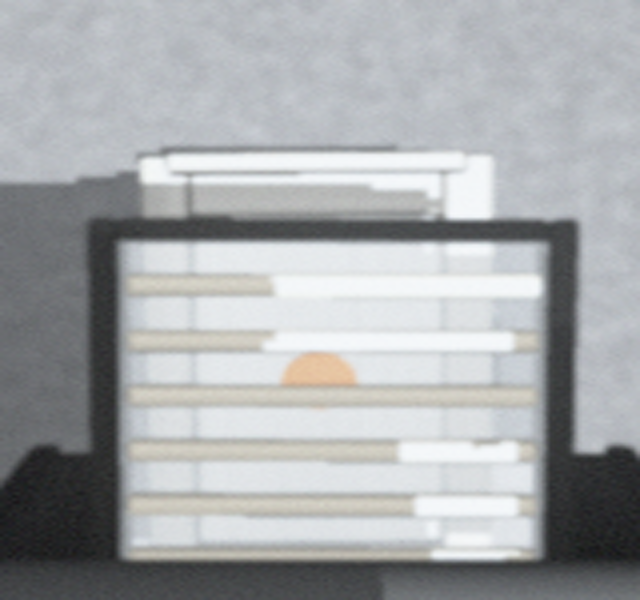

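```bash
python3 -m crank '0 0 -0.1 0.3 -0.05 0.35 1; 0 0 0 0.1 -0.02 0.3 1; 0 0 0 0 0 0 1'
cat > g3.py <<'E'
from fit import *
import sys
L,r=lens(); print('lens',L.round(4),(Rt(0,0).inv()*r).as_rotvec(degrees=True).round(1))
P,Rg=goal([.586,0.3055,float(sys.argv[1])],0,0); plan(P,Rg,1)
E
python3 g3.py .078
python3 -c "
from fit import *
p=shot('wrist','w18.png');shot('scene','s18.png')
t=cv2.imread('pics/s18.png'); cv2.imwrite('pics/s18z.png',cv2.resize(t[170:300,350:490],None,fx=5,fy=4.6,interpolation=cv2.INTER_CUBIC))"
```

```text
time: 26.2
position: [0.5854, 0.3182, 0.0979]
tool_rot: [0.705, 0.702, 0.073, -0.073]
ft_force: [-0.2, 0.3, -1.0]
grip_width: 0.0657
lens [0.5855 0.3132 0.1238] [ 0.2 -0.3  0.2]
t 26.2 pos [0.5854 0.3182 0.0979] err mm [  0.6  -7.5 -45.8] rv [-0.2  0.3 -0.2] grip 0.0657 F [-0.2  0.3 -1. ] n 2
-0.02 0.03 -0.02 -0.21 0.01 0.54 1.00; -0.02 0.03 -0.02 -0.21 0.01 0.54 1.00
```

View pics/s18z.png

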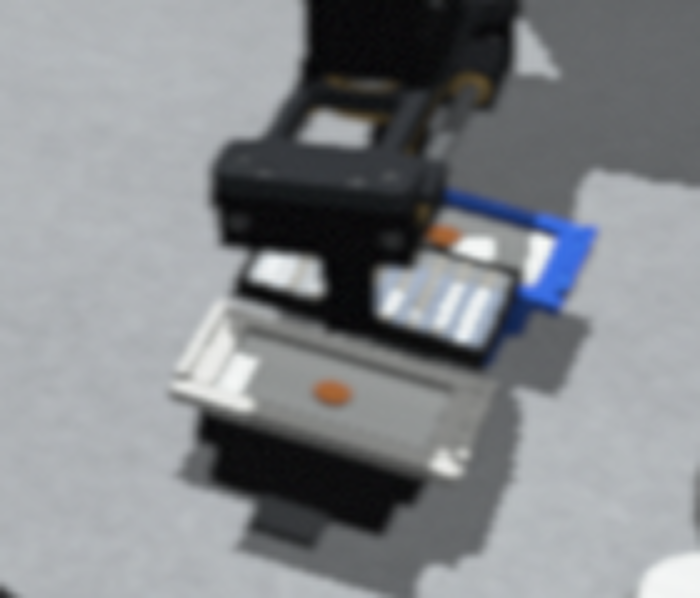

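View pics/w18.png

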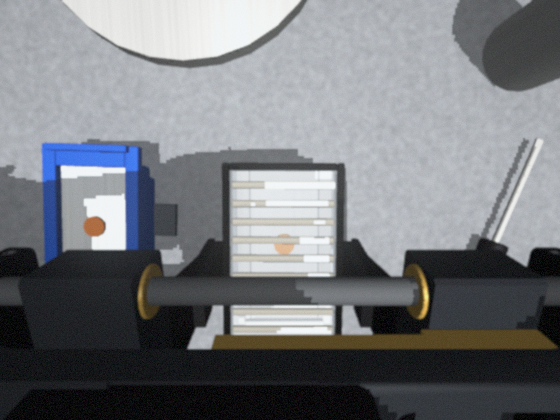

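```bash
python3 -m crank '0 0.03 0 -0.2 0.01 0.4 1; 0 0 0 -0.15 0 0.3 1; 0 0 0 0 0 0 1'
python3 g3.py .074
```

```text
time: 26.68
position: [0.587, 0.309, 0.0666]
tool_rot: [0.705, 0.702, 0.075, -0.074]
ft_force: [-1.2, -0.1, -1.2]
grip_width: 0.0657
lens [0.587  0.3039 0.0925] [ 0.1 -0.1  0.3]
t 26.68 pos [0.587  0.309  0.0666] err mm [ -1.    1.7 -18.5] rv [-0.   0.1 -0.3] grip 0.0657 F [-1.2 -0.1 -1.2] n 1
-0.01 0.02 -0.05 -0.06 -0.03 0.46 1.00
```

Underside ≈ 86.5 mm, lips top 68 mm. One more fine look before going in.

```bash
python3 -m crank '0 0 0 -0.03 -0.02 0.22 1; 0 0 0 0 0 0 1'
python3 g3.py .072
python3 -c "
from fit import *
p=shot('wrist');t=p['img'][:,:,::-1]; cv2.imwrite('pics/w19z.png',cv2.resize(t[130:290,200:360],None,fx=5,fy=3.7,interpolation=cv2.INTER_CUBIC))
p=shot('scene','s19.png');t=p['img'][:,:,::-1]; cv2.imwrite('pics/s19z.png',cv2.resize(t[170:300,350:490],None,fx=5.5,fy=4.6,interpolation=cv2.INTER_CUBIC))"
```

```text
time: 26.92
position: [0.5862, 0.3096, 0.0569]
tool_rot: [0.705, 0.702, 0.075, -0.074]
ft_force: [0.5, 0.3, -1.7]
grip_width: 0.0655
lens [0.5863 0.3045 0.0828] [ 0.1 -0.1  0.3]
t 26.93 pos [0.5862 0.3096 0.0569] err mm [ -0.2   1.1 -10.8] rv [-0.   0.1 -0.3] grip 0.0655 F [ 0.5  0.3 -1.7] n 1
-0.01 0.02 -0.06 -0.03 -0.01 0.27 1.00
```

View pics/w19z.png

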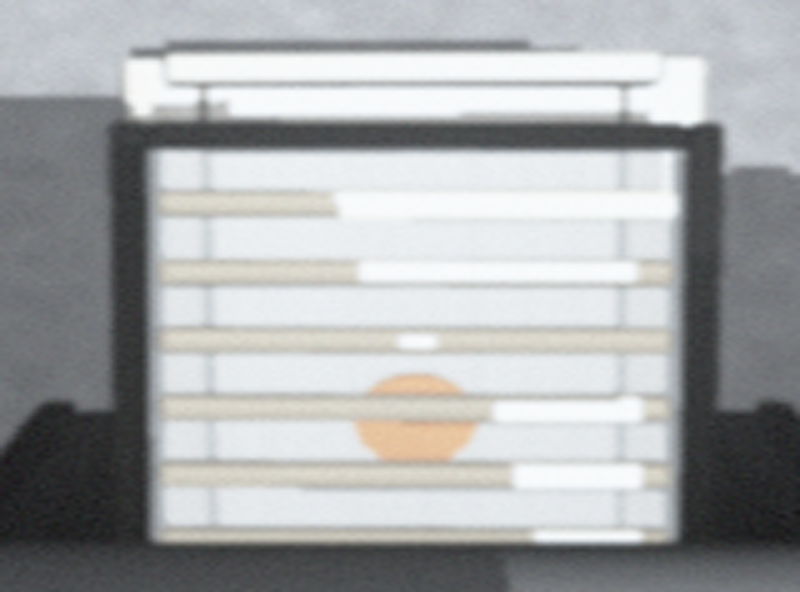

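View pics/s19z.png

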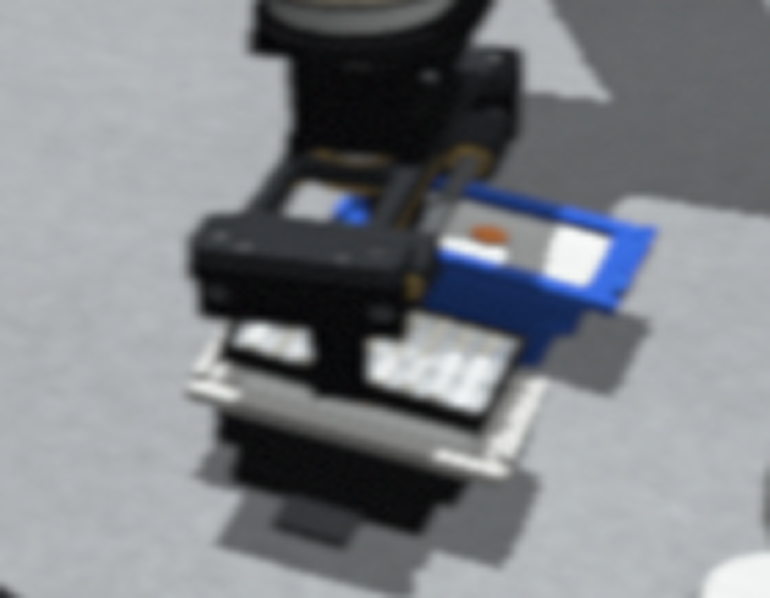

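```bash
python3 -c "
from fit import *
p=shot('wrist')
L,r=lens(); print(px(p,[L+r.apply([.052,0,-.006])]).round(1))
S=np.array([.586,.3055,0]); print(px(p,[S+[0,.057,.068],S+[0,.057,.062],S+[0,.062,.068],S+[-.036,.062,.062]]).round(1).tolist())"
```

```text
[[282.5 163.8]]
[[279.6, 156.6], [279.7, 157.4], [279.6, 148.2], [221.8, 149.5]]
```

```bash
sed -i 's/0.3055/0.307/' g3.py; python3 -m crank '0 0 0 0.04 0 0.13 1; 0 0 0 0 0 0 1'
python3 g3.py .069
```

```text
time: 27.32
position: [0.5879, 0.313, 0.0539]
tool_rot: [0.705, 0.702, 0.077, -0.073]
ft_force: [-0.3, 0.3, -1.6]
grip_width: 0.0656
lens [0.5878 0.3078 0.0797] [-0.1 -0.1  0.3]
t 27.32 pos [0.5879 0.313  0.0539] err mm [ -1.9  -0.8 -10.7] rv [ 0.2  0.1 -0.2] grip 0.0656 F [-0.3  0.3 -1.6] n 1
0.04 0.01 -0.05 -0.08 -0.05 0.26 1.00
```

```bash
python3 -m crank '0 0 -0.05 -0.06 -0.04 0.14 1; 0 0 0 0 0 0 1'
python3 g3.py .068;python3 -m crank '0 0 0 -0.01 0 0.05 1; 0 0 0 0 0 0 1'
python3 g3.py .068
```

```text
time: 27.58
position: [0.5861, 0.3119, 0.0476]
tool_rot: [0.703, 0.703, 0.077, -0.072]
ft_force: [0.3, 0.1, -1.9]
grip_width: 0.0657
lens [0.5861 0.3068 0.0735] [-0.2 -0.1 -0. ]
t 27.57 pos [0.5861 0.3119 0.0476] err mm [-0.2  0.3 -5.5] rv [0.2 0.1 0. ] grip 0.0657 F [ 0.3  0.1 -1.9] n 1
0.04 0.01 0.01 -0.02 -0.00 0.13 1.00
time: 27.82
position: [0.5862, 0.3118, 0.0454]
tool_rot: [0.703, 0.703, 0.077, -0.072]
ft_force: [0.9, 0.1, -1.5]
grip_width: 0.0657
lens [0.5861 0.3067 0.0712] [-0.2 -0.1  0. ]
t 27.82 pos [0.5862 0.3118 0.0454] err mm [-0.2  0.3 -3.2] rv [0.2 0.1 0. ] grip 0.0657 F [ 0.9  0.1 -1.5] n 1
0.04 0.01 0.01 -0.01 -0.01 0.08 1.00
```

```bash
python3 -m crank '0 0 0 -0.01 0 0.04 1; 0 0 0 0 0 0 1'
python3 g3.py .068|head -1;python3 -m crank '0 0 0 0 0 0.03 1; 0 0 0 0 0 0 1'
python3 g3.py .068|head -1
python3 -c "
from h import *
p=shot('scene');t=p['img'][:,:,::-1]; cv2.imwrite('pics/s20z.png',cv2.resize(t[200:300,370:470],None,fx=7,fy=6,interpolation=cv2.INTER_CUBIC))"
```

```text
time: 28.08
position: [0.5864, 0.3118, 0.0437]
tool_rot: [0.703, 0.703, 0.077, -0.072]
ft_force: [-0.6, 0.6, -1.0]
grip_width: 0.0655
lens [0.5863 0.3066 0.0696] [-0.2 -0.   0. ]
time: 28.32
position: [0.5865, 0.3121, 0.0425]
tool_rot: [0.703, 0.703, 0.077, -0.072]
ft_force: [-0.8, -0.3, -1.9]
grip_width: 0.0657
lens [0.5864 0.3069 0.0684] [-0.2 -0.   0. ]
```

View pics/s20z.png

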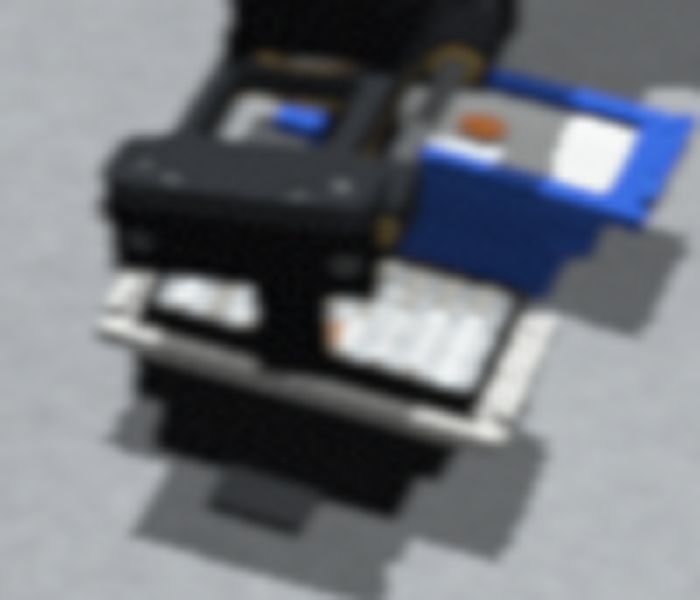

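```bash
python3 -m crank '0 0 0 0 0 0.02 1; 0 0 0 0 0 0 1'
python3 g3.py .068|head -1;python3 -m crank '0 0 0 0 0 0.02 1; 0 0 0 0 0 0 1'
python3 g3.py .068|head -1
```

```text
time: 28.62
position: [0.5867, 0.3122, 0.0423]
tool_rot: [0.703, 0.703, 0.077, -0.072]
ft_force: [-0.6, 0.1, -0.7]
grip_width: 0.0656
lens [0.5866 0.3071 0.0681] [-0.2 -0.   0. ]
time: 28.88
position: [0.5868, 0.3123, 0.0422]
tool_rot: [0.703, 0.703, 0.078, -0.072]
ft_force: [0.1, 0.4, -0.2]
grip_width: 0.0657
lens [0.5867 0.3071 0.0681] [-0.3 -0.  -0. ]
```

```bash
python3 -m crank '0 0 0 0 0 0.04 1; 0 0 0 0 0 0 1'
python3 g3.py .068|head -1; python3 -m crank '0 0 0 0 0 0 1; 0 0 0 0 0 0 1'
```

```text
time: 29.12
position: [0.5869, 0.3123, 0.0423]
tool_rot: [0.703, 0.704, 0.078, -0.072]
ft_force: [0.0, 0.4, -2.1]
grip_width: 0.0659
lens [0.5868 0.3072 0.0682] [-0.3 -0.  -0. ]
time: 29.38
position: [0.587, 0.3124, 0.0422]
tool_rot: [0.703, 0.704, 0.078, -0.072]
ft_force: [-0.0, -1.4, 2.0]
grip_width: 0.0655
```

```bash
python3 -m crank '0 0 0 0 0 0 -0.8; 0 0 0 0 0 -0.03 -0.9; 0 0 0 0 0 -0.04 -1; 0 0 0 0 0 -0.04 -1'
python3 g3.py .068; python3 -c "
from h import *
p=shot('wrist','w21.png');p=shot('scene');t=p['img'][:,:,::-1]; cv2.imwrite('pics/s21z.png',cv2.resize(t[200:300,370:470],None,fx=7,fy=6,interpolation=cv2.INTER_CUBIC))"
```

```text
time: 29.88
position: [0.5873, 0.3118, 0.046]
tool_rot: [0.703, 0.703, 0.078, -0.072]
ft_force: [0.6, -0.3, 0.1]
grip_width: 0.086
lens [0.5872 0.3067 0.0719] [-0.3 -0.  -0. ]
t 29.88 pos [0.5873 0.3118 0.046 ] err mm [-1.3  0.3 -3.9] rv [0.3 0.  0.1] grip 0.086 F [ 0.6 -0.3  0.1] n 1
0.06 0.00 0.01 -0.01 -0.03 0.10 1.00
```

View pics/s21z.png

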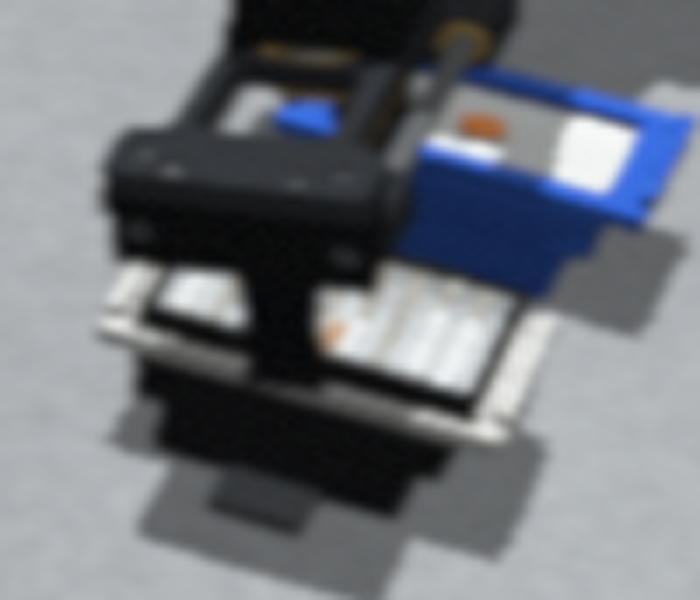

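View pics/w21.png

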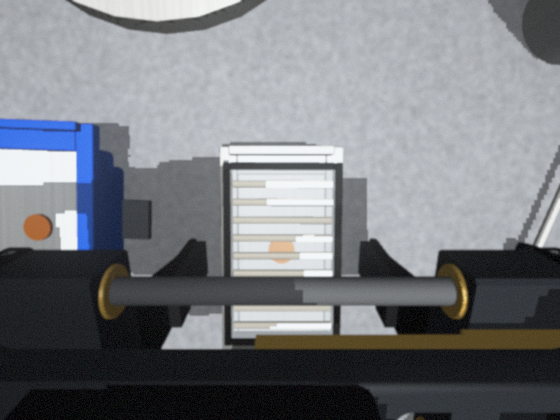

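```bash
python3 -m crank '0 0 0 0.06 -0.02 -0.3 -1; 0 0 0 0.15 0 -0.7 -1; 0 0 0 0.17 0 -0.8 -1; 0 0 0 0 0 -0.8 -1; 0 0 0 -0.6 -0.5 -0.7 -1'
python3 -m crank '0 0 0 -0.8 -0.4 -0.7 -1; 0 0 0 -0.8 -0.4 -0.5 -1; 0 0 0 -0.8 -0.4 -0.3 -1; 0 0 0 -0.8 -0.2 -0.2 -1; 0 0 0 0 0 0 -1'
python3 -c "
from h import *
p=shot('wrist','w22.png');p2=shot('top','t22.png');s=shot('scene','s22.png');t=s['img'][:,:,::-1]; cv2.imwrite('pics/s22z.png',cv2.resize(t[200:300,370:470],None,fx=7,fy=6,interpolation=cv2.INTER_CUBIC))
t=p2['img'][:,:,::-1]; cv2.imwrite('pics/t22z.png',cv2.resize(t[185:245,100:180],None,fx=9,fy=9,interpolation=cv2.INTER_CUBIC))"
```

```text
time: 30.6
position: [0.5655, 0.2759, 0.1782]
tool_rot: [0.702, 0.704, 0.078, -0.072]
ft_force: [0.0, -0.8, -0.1]
grip_width: 0.0873
time: 31.22
position: [0.5083, 0.1316, 0.2257]
tool_rot: [0.702, 0.704, 0.082, -0.067]
ft_force: [0.9, 0.3, -0.5]
grip_width: 0.0869
```

View pics/s22z.png

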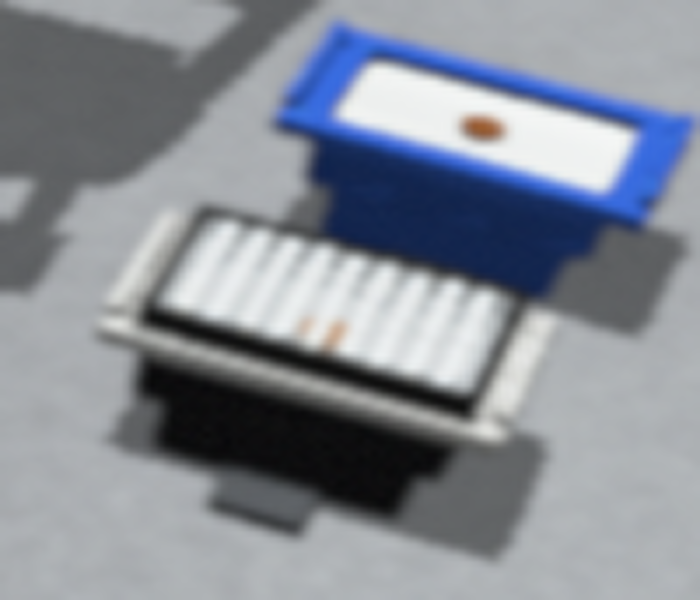

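View pics/t22z.png

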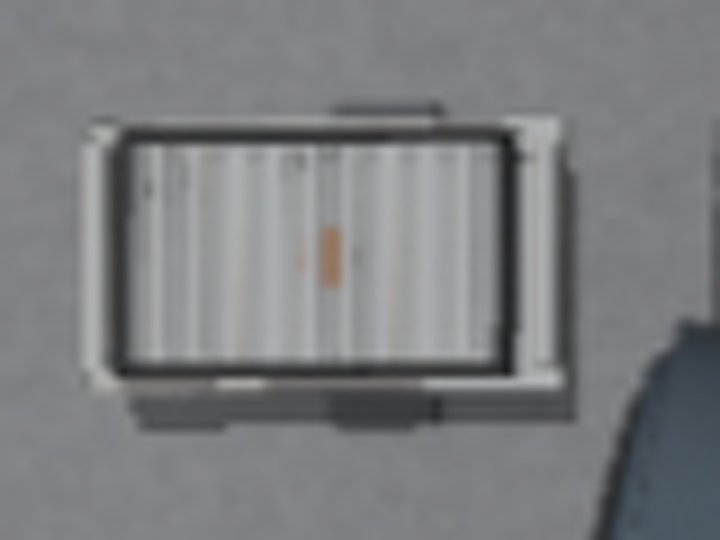

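View pics/w22.png

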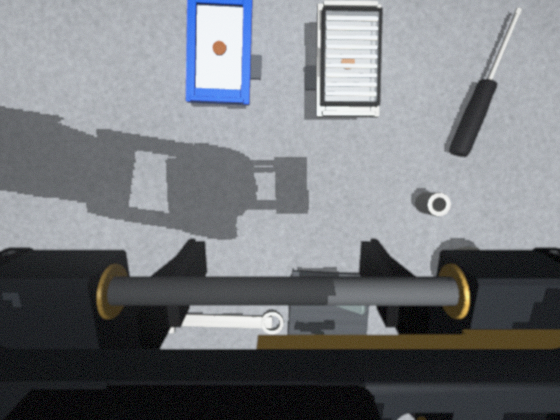

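```bash
python3 -c "
from h import *
p=shot('top')
f=lambda u,v,z: pt(p,[100+u/9-.44,185+v/9-.44],z)
A=[f(114,130,.074),f(516,130,.074),f(514,376,.074),f(116,378,.074)]
print('lens',np.mean(A,0).round(4),np.ptp(A,0).round(4))
B=[f(88,120,.062),f(562,120,.062),f(562,386,.062),f(92,388,.062)]
print('rim',np.mean(B,0).round(4),np.ptp(B,0).round(4))
p=shot('wrist'); t=p['img'][:,:,::-1]; cv2.imwrite('pics/w23z.png',cv2.resize(t[0:125,300:400],None,fx=6,fy=4.8,interpolation=cv2.INTER_CUBIC))
"
```

```text
lens [0.5861 0.3043 0.074 ] [0.0658 0.1052 0.    ]
rim [0.5867 0.305  0.062 ] [0.072  0.1255 0.    ]
```

View pics/w23z.png

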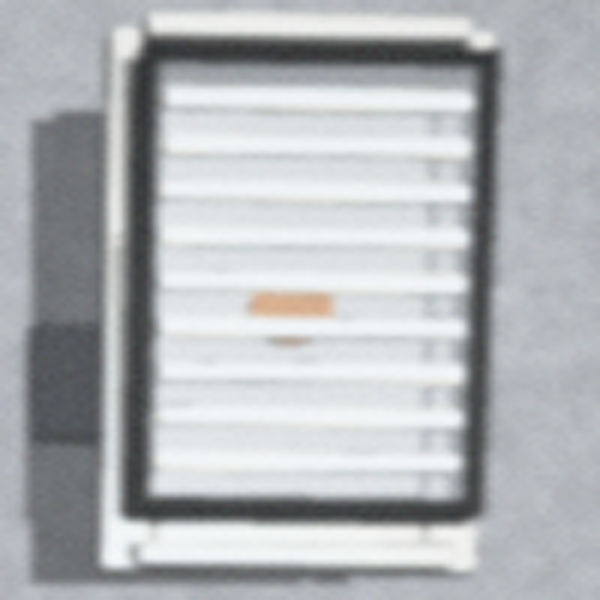

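```bash
python3 -c "
from h import *
o=robot.get_obs();print(o['time'],o['ft_force'].round(1));print(robot.hand_in())"
```

```text
31.475 [ 0.3 -0.3  0.3]
the job is handed in; nothing more can be done
None
```

The glass is on the lamp rim, ribbed face up and released, and I handed the job in at 31.5 s. No verdict was reported.

**What I did:** I took the glass from the rack at 20–22 N and lifted it out. I lowered it gently onto the rest, ribs up, and let go. I then took it afresh across its long edges at 15–25 N and set it down on the lamp in small steps. The highest wrist force I saw in contact was about 3 N.

**Last checks:**
- **Position:** the top camera put the glass 0.6 mm (x) and 0.7 mm (y) off the rim centre. It looked square in the top and wrist pictures.
- **Height:** the arm stopped going down with the glass at about 68 mm, which is the seat height.
- **Lying flat:** in the scene picture it lies flat between the lips.
- **Robot:** the gripper was open and well clear, with no load on the wrist.
- **Other things:** I saw no contact with the other things. I did not measure their positions again at the end.

**Checks that failed or disagreed:**
- **Fingertips:** they really end about 25 mm short of the reported TCP. My first try at the second grasp therefore closed above the glass without touching it. I found the offset by resting the fingertips lightly on the glass (2–3 N) while it lay on the rest, then regripped deeper.
- **Lamp position:** the cameras disagreed by about 2–4 mm along y. I aimed at y = 0.307 m, and the final picture shows that was close enough.

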